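Rack the inspected board coupons on end and seal the conditioning cover

TASK

Lift every board coupon off the freely spinning inspection turntable and stand each one upright on end in a slot of its own in the blue rack, fully down in the slot. Then put the clear cover over the rack and, once it sits on the black seal, press it down firmly until the springy seal is almost fully compressed, hold it there for a second, and let go, leaving the cover resting level on the seal. Leave the glassware and the other things on the table where they are.

Things in the scene. Friction and masses are not known exactly. Their poses are not given: they have to be found in the camera images.
- stage: Foot of the inspection turntable (fixed). Origin: on the table under the turntable's centre. On it a pale green disc, 300 mm across, spins freely about the vertical; its flat top is 18 mm above the table.
- rack: Fixed rack. Origin: on the table under its centre; x along its length. Aluminium base 222 x 104 x 12 mm; on it a blue block 182 (x) x 64 (y) mm, top 36 mm above the table, with a row of 6 slots 30 mm apart, each 19 (x) by 43 (y) mm wide, 20 mm deep (floor 16 mm above the table), mouths chamfered. A black seal frame lies round the block.
- slot0 (a point): Centre of the mouth of slot 0 of the rack, 36 mm above the table. Axes as the rack's. slot0 is the end towards the rack's -x, slot5 towards +x.
- slot1 (a point): Centre of the mouth of slot 1 of the rack, 36 mm above the table. Axes as the rack's.
- slot2 (a point): Centre of the mouth of slot 2 of the rack, 36 mm above the table. Axes as the rack's.
- slot3 (a point): Centre of the mouth of slot 3 of the rack, 36 mm above the table. Axes as the rack's.
- slot4 (a point): Centre of the mouth of slot 4 of the rack, 36 mm above the table. Axes as the rack's.
- slot5 (a point): Centre of the mouth of slot 5 of the rack, 36 mm above the table. Axes as the rack's.
- seal (a joint): How far the springy black seal frame around the rack's block is pressed down (m): 0 free (its top 27 mm above the table), 0.008 at its hard stop. It springs back; 1.5 N per mm, about 12 N in all, of which the resting cover's weight gives about 3 N.
- cover: Loose clear box, open below, orange edges, 206 (x) x 88 (y) x 84 mm high, walls 5 mm, about 0.3 kg. Origin: centre of its underside, z up. It goes over the block, its lower edge resting on the seal, with 7 mm to spare all round. On top an orange bar handle 70 mm long (x), 24 mm wide (y), 30 mm high (84 to 114 mm above the origin).
- coupon0: Board coupon, 70 (x, long) x 40 (y) x 16 mm (z, thick), about 35 g, wood-coloured all over. Origin: its centre. May be absent. Either end and either face may go either way.
- coupon1: Board coupon, 70 (x, long) x 40 (y) x 16 mm (z, thick), about 35 g, brown with dark grey faces. Origin: its centre. May be absent. Either end and either face may go either way.
- coupon2: Board coupon, 70 (x, long) x 40 (y) x 16 mm (z, thick), about 35 g, brown with white faces. Origin: its centre. May be absent. Either end and either face may go either way.
- coupon3: Board coupon, 70 (x, long) x 40 (y) x 16 mm (z, thick), about 35 g, wood-coloured with green faces. Origin: its centre. May be absent. Either end and either face may go either way.
- coupon4: Board coupon, 70 (x, long) x 40 (y) x 16 mm (z, thick), about 35 g, brown with yellow faces. Origin: its centre. May be absent. Either end and either face may go either way.
- coupon5: Board coupon, 70 (x, long) x 40 (y) x 16 mm (z, thick), about 35 g, wood-coloured with blue faces. Origin: its centre. May be absent. Either end and either face may go either way.
- flask: Bystander: glass conical flask, 74 mm wide, 125 mm high. Origin under its centre.
- stopper: Bystander: black rubber stopper, 28 mm wide, 26 mm high. Origin under its centre.
- jar: Bystander: jar, 60 mm wide, 75 mm high. Origin under its centre.
- beaker: Bystander: glass beaker, 64 mm wide, 80 mm high. Origin under its centre.
- caliper: Bystander: caliper lying flat, 160 mm long (x), 10 mm high. Origin under the middle of its beam.
- offcut: Bystander: board offcut lying flat, 90 x 50 x 16 mm. Origin under its centre.
Things that resemble listed ones, but are neither listed nor needed, are in the scene too. Of the things shaped like the rack, the aluminium one is meant.

How it is judged:
By the outcome, as a careful person would: the job done as asked, in the order asked, and still so for the second after the job is handed in, with the robot touching nothing.
Of coupon0, coupon1, coupon2, coupon3, coupon4, coupon5 only 4 to 6 are there at a start; the rules pass over those that are not, and their reading is None.
At some moment in a run one of coupon0, coupon1, coupon2, coupon3, coupon4, coupon5 may be knocked a few centimetres aside while the robot is not near it.
Once in a run the grip may slacken for a moment while it holds something.
It also fails if it takes over 210 s, if anything falls off the work surface, if the arm or the gripper's body presses on something with over 40 N, if the wrist force passes 120 N, or if a joint passes its speed limit or range.

ROBOT

A 6-joint arm with a two-finger parallel gripper is mounted at the origin on the work surface. World frame = base frame: x ahead of the robot, y to its left, z up, the work surface at z = 0. Lengths are in mm, angles in degrees, forces in N, time in s.
With the tool pointing down it reaches from about 350 to 850 mm from the base axis. Payload 8.1 kg.
Tool frame: the origin (TCP) lies on the centre line of the jaws, within the pads' length; the fingertips stand 14 mm ahead of it and the grasp point (between the pads) lies 5 mm behind it; z points along the fingers, y is the line along which they close (so a half turn about z gives the same grasp; the last joint's range is limited). The gripper opens to 85 mm and grips with 20 to 120 N. Pads are 22 mm wide; open, the fingers measure 114 mm over their backs; the gripper's body (76 mm by 85 mm) begins 54 mm behind the grasp point. The pads swing forward as they close: fully open they stand 13 mm farther back than shut.
Start: joints at [-73.763, 7.471, 85.268, -0, 87.261, -4.893], TCP at [216.318, -559.653, 245.292] pointing down, gripper open.
Joint ranges: [-169.43, 169.43], [-51.17, 129.36], [1.28, 143.12], [-76.62, 256.62], [0, 156.53], [-152.29, 152.29]. Speed limits (degrees/s): [136.94, 136.94, 159.86, 180, 180, 180].

INTERFACE

Orientations are given as [roll, pitch, yaw] about the fixed x, y, z axes, in that order (R = Rz(yaw) Ry(pitch) Rx(roll)).
In Python, from bench import sense, snapshot, camera_info, hand_in gives the robot as it stands. The module is installed in compiled form; this text tells all that it offers.
- The arm moves only by the tool apply_moves, never from a script. Its argument "deltas" is a list of rows, each a list of 7 numbers: the shift along the tool's x, y, z scaled (see below), then the turn, a rotation vector about the tool's x, y, z scaled (see below), then the opening, from 0 (shut) to 1 (fully open). In form: [[dx, dy, dz, ax, ay, az, claw], ...]. A call has 1 to 8 rows; each row shifts and turns the commanded pose from where the row before left it, along the tool's axes as they then stand; what a row does not reach is not made up. The controller multiplies each number of a shift by 0.03 m and each number of a turn by 0.08 rad. A row lasts 1/8 s, in which the tool goes at most 62.5 mm and 10.7 degrees, less where a joint would pass 70% of its speed; a pose out of reach is approached as far as the arm can. A call with a number of a shift or a turn outside -1 to 1 is refused whole. A call with a gripper value outside its range is refused whole. The fingers move at their own pace and stop on an object; "grip_force" is the grip in N (left out, the last holds). Time passes only in rows, so rows that do not move let the fingers close. It gives the time, the measured TCP pose, the force, the opening and the grip force at its end, in the units of the state.
- sense(): the state, without advancing time (a new reading comes with each control period).
- snapshot(name): name is "side" or "top" or "wrist"; returns the picture (480x640x3 uint8, red, green, blue); there is no depth.
- camera_info(name): a dict with "vertical_fov" (degrees; the focal length in pixels is half the picture's height over the tangent of half this angle, whatever the lens; pixels are square), "cx", "cy" (the principal point, pixels), "origin" and "rotation" of the camera in the world; the wrist camera has in their place "tool_from_camera" (4x4, takes a point from camera to tool coordinates, whose origin is the TCP and whose axes are the flange's). Camera axes: x right, y up, looking along -z (the intrinsics and any distortion apply to the point x, -y, -z); pixel columns grow to the right and rows downward; lengths in mm; the calibration is good to about 2 mm. The wrist camera is an equidistant fisheye: a pixel r from the principal point sees the ray r / f radians off the axis. A picture is of the moment at which its call begins: read the wrist's pose just before it. camera_info takes no time and is no camera call.
- hand_in(): hands the job in; it is judged then, once.
The state is a dict: "time": time; "joint_pos": joint angles; "qd": joint speeds; "joint_efforts": joint torques, N m; "tool_pos": TCP position; "tcp_rot": TCP orientation; "ft_force": force on the tool from outside, world axes, zero at the start; "wrist_torque": the same for the moment, N m; "finger_gap": finger opening in mm; "grip_force": force on a finger pad.
Only numpy, scipy, OpenCV 4.12 (cv2) and the standard library are available. Lean on these libraries where they do the work, as an engineer would, in place of code of your own. Each camera call takes 0.05 s, during which the arm holds its last target. There are 200 camera calls.

## Working session

There is one attempt and no reset: what is moved stays moved. The work goes in short steps, Python scripts to look and compute and a tool call to move; the robot and the scene stay as the last step left them, time stands still between calls to the robot, and variables do not carry over. Pictures are saved under pics/ and viewed, at most 14 in all, crops included, and the job is handed in when it is done.

Besides the shell and the picture viewer there is one more tool, called after ">>>" by a JSON object that holds its "method" and its "body". apply_moves: Moves the arm, as the interface text tells. Its arguments: {"type":"object","properties":{"deltas":{"type":"array"},"grip_force":{"type":"number"}},"required":["deltas"]}

```bash
mkdir -p pics; python3 - <<'E'
from bench import *
import cv2
for n in ("top","side"):
    cv2.imwrite(f"pics/{n}0.png",cv2.cvtColor(snapshot(n),cv2.COLOR_RGB2BGR)); print(n,camera_info(n))
print(camera_info("wrist")); print(sense())
E
```

```text
top {'vertical_fov': 46.845231152436575, 'cx': 326.6785672788128, 'cy': 240.79138278528296, 'origin': array([ 168.47952323,   13.41983656, 1584.70408467]), 'rotation': array([ 11.9773379 ,  -0.16431226, -93.11712618])}
side {'vertical_fov': 52.40692963127391, 'cx': 319.5499850124902, 'cy': 238.9342524576166, 'origin': array([242.84246749, 988.96183737, 806.4421075 ]), 'rotation': array([  53.89546443,   -0.86305431, -164.47234115])}
{'vertical_fov': 65.70646984690485, 'cx': 324.9346169580483, 'cy': 244.04844699117368, 'tool_from_camera': array([[ 7.96497009e-04,  9.64787541e-01,  2.63029213e-01,
         6.64604610e+01],
       [ 9.99999333e-01, -5.48420400e-04, -1.01656887e-03,
         2.73808342e-01],
       [-8.36522393e-04,  2.63029847e-01, -9.64787334e-01,
        -1.28859879e+02],
       [ 0.00000000e+00,  0.00000000e+00,  0.00000000e+00,
         1.00000000e+00]])}
{'time': 0.1, 'joint_pos': array([-7.37617986e+01,  7.51082014e+00,  8.53219725e+01, -7.56495902e-04,
        8.72627611e+01, -4.89203452e+00]), 'qd': array([ 0.04963526, -0.08930582, -0.1226217 , -0.04639467,  0.00838106,
       -0.00468349]), 'joint_efforts': array([ 2.16536122e-03, -5.70951283e+01, -5.01940334e+01, -3.01623959e-05,
        8.17789376e-03,  2.78131967e-05]), 'tool_pos': array([ 216.18821697, -559.19541205,  244.35914312]), 'tcp_rot': array([-1.79904730e+02, -7.39584464e-03,  2.11302665e+01]), 'ft_force': array([-0.7969468 , -0.67945823,  0.51142554]), 'wrist_torque': array([-0.05135382, -0.01346594, -0.02567534]), 'grip_force': 0.0, 'finger_gap': 85.4131568051788}
```

View pics/top0.png

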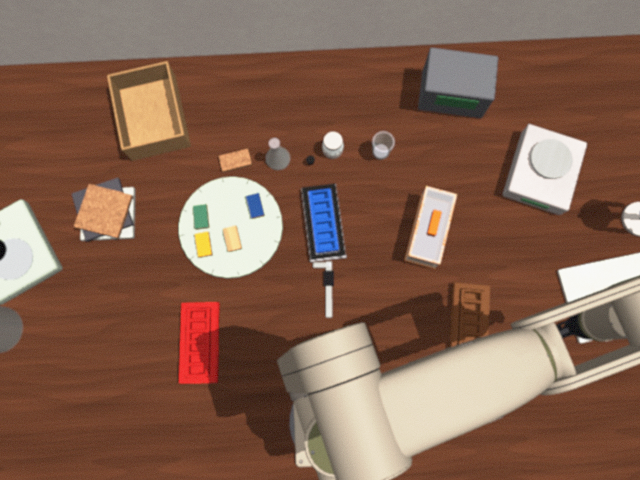

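View pics/side0.png

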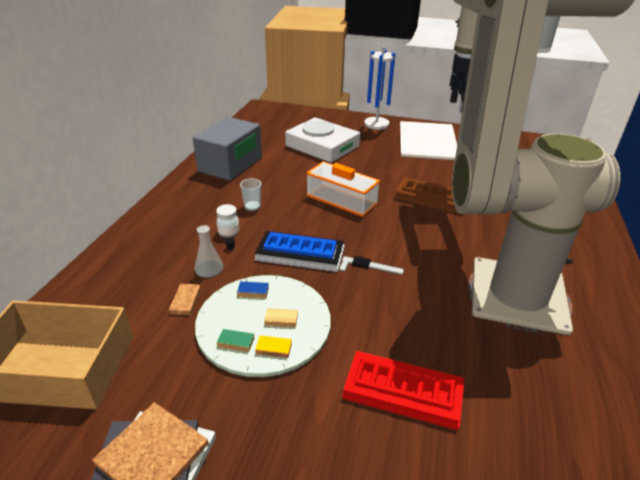

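Top view: coupons green (200,217), blue (255,205), yellow (203,244) and wood (232,238) lie on the pale disc. The blue rack is at (323,222) and the clear cover at (432,226). 

Possible mix-ups:
- **Racks:** red at (198,343) and brown at (470,312). The rack I want is the blue one on an aluminium base at (323,222).
- **Wood coupon:** offcut at (235,160) and cork sheets at (103,210). The coupons are only the ones on the disc.

```bash
cat > h.py <<'E'
import numpy as np, cv2
from scipy.spatial.transform import Rotation as Ro
from bench import sense, snapshot, camera_info
rot=lambda e: Ro.from_euler('xyz',e,degrees=True)
def save(im,name,box=None,k=1):
    if box: im=im[box[1]:box[3],box[0]:box[2]]
    cv2.imwrite(f"pics/{name}.png",cv2.cvtColor(cv2.resize(im,None,fx=k,fy=k,interpolation=cv2.INTER_CUBIC),cv2.COLOR_RGB2BGR))
def cam(n,s=None):
    c=camera_info(n); f=240/np.tan(np.radians(c['vertical_fov']/2))
    if n=='wrist':
        R=rot(s['tcp_rot']).as_matrix(); T=c['tool_from_camera']
        return f,c['cx'],c['cy'],R@T[:3,:3],s['tool_pos']+R@T[:3,3]
    return f,c['cx'],c['cy'],rot(c['rotation']).as_matrix(),c['origin']
def p2w(n,px,z,s=None):
    f,cx,cy,R,o=cam(n,s); px=np.atleast_2d(px).astype(float); u=(px-[cx,cy])/f
    if n=='wrist':
        r=np.linalg.norm(u,axis=1,keepdims=True); d=np.c_[u*np.sin(r)/np.maximum(r,1e-9),np.cos(r)]
    else: d=np.c_[u,np.ones(len(u))]
    w=(d*[1,-1,-1])@R.T
    return o+w*((z-o[2])/w[:,2:])
def w2p(n,P,s=None):
    f,cx,cy,R,o=cam(n,s); c=(np.atleast_2d(P)-o)@R*[1,-1,-1]
    if n=='wrist':
        r=np.linalg.norm(c[:,:2],axis=1,keepdims=True); return c[:,:2]/r*np.arctan2(r,c[:,2:])*f+[cx,cy]
    return c[:,:2]/c[:,2:]*f+[cx,cy]
def move(p,R,p2,R2,n=None):
    "constant rows from (p,R) to (p2,R2); prints number of rows and the row"
    a=(R.inv()*R2).as_rotvec(); 
    m=n or 1
    while True:
        S=sum((R*Ro.from_rotvec(a*k/m)).as_matrix() for k in range(m))
        d=np.linalg.solve(S,np.array(p2)-p)
        row=np.r_[d/30,a/m/.08]
        if n or np.abs(row).max()<=.99: break
        m+=1
    print(m,'rows',np.round(row,3).tolist())
E
python3 - <<'E'
from h import *
im=snapshot('top'); save(im,'topcrop',(170,140,350,280),4)
for nm,px,z in [('disc',(231,227),18),('rack',(323,222),36),('cover',(432,226),84),('green',(200,217),34),('blue',(255,205),34),('yel',(203,244),34),('wood',(232,238),34)]:
    print(nm,p2w('top',px,z).round(1))
E
```

```text
disc [[555.9 266.2  18. ]]
rack [[552.1  -1.3  36. ]]
cover [[ 512.4 -303.5   84. ]]
green [[586.5 352.3  34. ]]
blue [[613.8 192.9  34. ]]
yel [[506.4 344.3  34. ]]
wood [[519.5 261.3  34. ]]
```

View pics/topcrop.png

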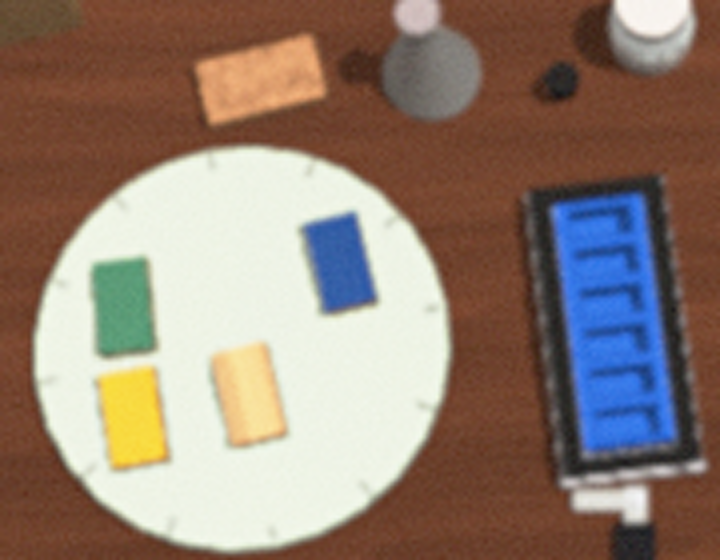

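The enlarged crop shows the four coupons, each about 70 mm long, with their long sides near world x. The rack's long side also runs near world x, and its slots are clear. Next I move the wrist camera above both of them.

```bash
python3 - <<'E'
from h import *
s=sense(); move(s['tool_pos'],rot(s['tcp_rot']),[540,140,260],rot([180,0,180]),36)
E
```

```text
36 rows [0.842, 0.551, -0.014, -0.0, -0.001, -0.963]
```

```bash
python3 - <<'E'
from h import *
s=sense(); p=s['tool_pos']; R=rot(s['tcp_rot']); P=np.array([540,140,260])
for k in range(3):
    p2=s['tool_pos']+(P-s['tool_pos'])*(k+1)/3; R2=rot([180,0,21+159*(k+1)/3]); move(p,R,p2,R2,12); p,R=p2,R2
E
```

```text
12 rows [0.696, -0.25, -0.014, -0.001, -0.001, -0.961]
12 rows [0.619, 0.404, -0.014, 0.0, 0.0, -0.964]
12 rows [0.05, 0.738, -0.014, 0.0, 0.0, -0.964]
```

>>> {"method": "apply_moves", "body": {"deltas": [[0.7,-0.25,-0.014,0,0,-0.96,1],[0.7,-0.25,-0.014,0,0,-0.96,1],[0.7,-0.25,-0.014,0,0,-0.96,1],[0.7,-0.25,-0.014,0,0,-0.96,1],[0.7,-0.25,-0.014,0,0,-0.96,1],[0.7,-0.25,-0.014,0,0,-0.96,1]]}}

```text
time: 0.9
tool_pos: [298.7, -454.6, 247.4]
tcp_rot: [-180.0, -0.0, 47.7]
ft_force: [-0.3, 0.1, -0.0]
finger_gap: 85.5
grip_force: 0.0
```

>>> {"method": "apply_moves", "body": {"deltas": [[0.7,-0.25,-0.014,0,0,-0.96,1],[0.7,-0.25,-0.014,0,0,-0.96,1],[0.7,-0.25,-0.014,0,0,-0.96,1],[0.7,-0.25,-0.014,0,0,-0.96,1],[0.7,-0.25,-0.014,0,0,-0.96,1],[0.7,-0.25,-0.014,0,0,-0.96,1]]}}

```text
time: 1.65
tool_pos: [325.5, -324.7, 250.0]
tcp_rot: [-180.0, -0.0, 74.1]
ft_force: [-0.4, -0.6, 0.4]
finger_gap: 85.1
grip_force: 0.0
```

>>> {"method": "apply_moves", "body": {"deltas": [[0.62,0.4,-0.014,0,0,-0.96,1],[0.62,0.4,-0.014,0,0,-0.96,1],[0.62,0.4,-0.014,0,0,-0.96,1],[0.62,0.4,-0.014,0,0,-0.96,1],[0.62,0.4,-0.014,0,0,-0.96,1],[0.62,0.4,-0.014,0,0,-0.96,1]]}}

```text
time: 2.4
tool_pos: [406.6, -220.9, 252.6]
tcp_rot: [-180.0, -0.0, 100.5]
ft_force: [-0.8, 0.1, 0.5]
finger_gap: 85.5
grip_force: 0.0
```

>>> {"method": "apply_moves", "body": {"deltas": [[0.62,0.4,-0.014,0,0,-0.96,1],[0.62,0.4,-0.014,0,0,-0.96,1],[0.62,0.4,-0.014,0,0,-0.96,1],[0.62,0.4,-0.014,0,0,-0.96,1],[0.62,0.4,-0.014,0,0,-0.96,1],[0.62,0.4,-0.014,0,0,-0.96,1]]}}

```text
time: 3.15
tool_pos: [432.5, -91.9, 255.1]
tcp_rot: [-180.0, -0.0, 126.9]
ft_force: [0.7, -0.3, 0.5]
finger_gap: 85.3
grip_force: 0.0
```

>>> {"method": "apply_moves", "body": {"deltas": [[0.05,0.74,-0.014,0,0,-0.96,1],[0.05,0.74,-0.014,0,0,-0.96,1],[0.05,0.74,-0.014,0,0,-0.96,1],[0.05,0.74,-0.014,0,0,-0.96,1],[0.05,0.74,-0.014,0,0,-0.96,1],[0.05,0.74,-0.014,0,0,-0.96,1]]}}

```text
time: 3.9
tool_pos: [515.0, 11.7, 257.5]
tcp_rot: [-180.0, -0.0, 153.3]
ft_force: [-0.6, 0.9, -0.9]
finger_gap: 85.3
grip_force: 0.0
```

>>> {"method": "apply_moves", "body": {"deltas": [[0.05,0.74,-0.014,0,0,-0.96,1],[0.05,0.74,-0.014,0,0,-0.96,1],[0.05,0.74,-0.014,0,0,-0.96,1],[0.05,0.74,-0.014,0,0,-0.96,1],[0.05,0.74,-0.014,0,0,-0.96,1],[0.05,0.74,-0.014,0,0,-0.96,1],[0,0,0,0,0,0,0.65]]}}

```text
time: 4.78
tool_pos: [542.0, 141.8, 260.0]
tcp_rot: [180.0, -0.0, 179.7]
ft_force: [-0.5, 0.2, -0.5]
finger_gap: 69.8
grip_force: 0.0
```

```bash
python3 - <<'E'
from h import *
s=sense(); im=snapshot('wrist'); save(im,'wr0',None,1.25)
import pickle; pickle.dump((s,im),open('wr0.pkl','wb'))
print(s['time'],s['tool_pos'],s['tcp_rot'],s['joint_pos'])
E
```

```text
4.775 [542.01347427 141.76273834 260.00145657] [ 1.79992503e+02 -4.45718107e-02  1.79664226e+02] [ 9.40440479e+00  1.02367056e+00  9.05048465e+01  1.49348095e-02
  8.85141440e+01 -8.02602110e+01]
```

View pics/wr0.png

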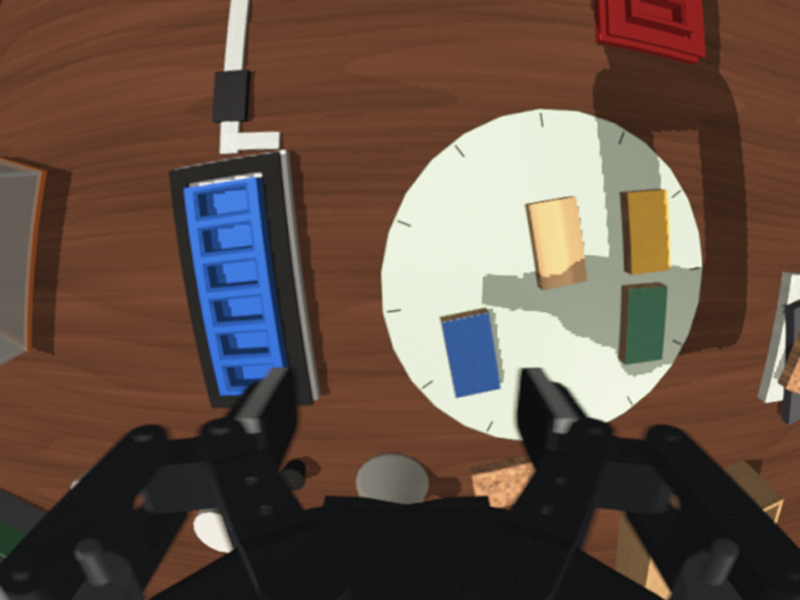

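The wrist view covers everything I need:
- **Rack:** block top corners at (185,189), (261,177) and (218,395).
- **Coupons (centres):** wood (556,243), yellow (646,231), green (644,323) and blue (471,353).

Next I fit the poses.

```bash
cat >> h.py <<'E'
COL={'blue':((105,110,40),(125,255,255)),'green':((65,60,30),(95,255,255)),'yellow':((20,150,90),(30,255,255)),'wood':((8,50,150),(23,150,255))}
def coupons(s,im,n='wrist',centre=(556,266),rad=160,names=COL):
    hsv=cv2.cvtColor(im,cv2.COLOR_RGB2HSV); out={}
    for c in names:
        lo,hi=COL[c]
        m=cv2.morphologyEx(cv2.inRange(hsv,lo,hi),cv2.MORPH_OPEN,np.ones((3,3)))
        for ct in cv2.findContours(m,cv2.RETR_EXTERNAL,cv2.CHAIN_APPROX_NONE)[0]:
            if cv2.contourArea(ct)<300 and n=='wrist': continue
            w=p2w(n,ct[:,0],34,s)[:,:2]
            (x,y),(a,b),t=cv2.minAreaRect(w.astype(np.float32))
            if np.hypot(x-centre[0],y-centre[1])>rad or max(a,b)<45: continue
            if a<b: a,b,t=b,a,t+90
            t=(t+90)%180-90
            print(c,'xy',round(x,1),round(y,1),'size',round(a,1),round(b,1),'yaw',round(t,1)); out[c]=(x,y,t)
    return out
E
python3 - <<'E'
from h import *
import pickle; s,im=pickle.load(open('wr0.pkl','rb'))
coupons(s,im)
from scipy.optimize import least_squares
px=np.array([(185,189),(261,177),(218,395)])/1.25
w=p2w('wrist',px,36,s)[:,:2]; print(w.round(1), np.linalg.norm(w[0]-w[1]),np.linalg.norm(w[0]-w[2]))
M=np.array([(-91,-32),(-91,32),(91,-32)])
T=lambda q,M: M@np.array([[np.cos(q[2]),np.sin(q[2])],[-np.sin(q[2]),np.cos(q[2])]])+q[:2]
q=least_squares(lambda q:(T(q,M)-w).ravel(),[552,-1,0]).x; print('rack',q[:2],np.degrees(q[2]))
big=cv2.resize(im,None,fx=3.2,fy=3.2,interpolation=cv2.INTER_CUBIC)
def draw(M,z):
    W=T(q,np.array(M,float)); P=(w2p('wrist',np.c_[W,np.full(len(W),z)],s)*3.2).astype(np.int32)
    cv2.polylines(big,[P],True,(255,255,0),1)
draw([(-91,-32),(-91,32),(91,32),(91,-32)],36); draw([(-111,-52),(-111,52),(111,52),(111,-52)],12)
for k in range(6):
    c=-75+30*k; draw([(c-9.5,-21.5),(c-9.5,21.5),(c+9.5,21.5),(c+9.5,-21.5)],36); draw([(c-9.5,-21.5),(c-9.5,21.5),(c+9.5,21.5),(c+9.5,-21.5)],16)
save(big,'rackfit',(400,350,1060,950))
E
```

```text
blue xy 616.0 194.8 size 67.7 38.0 yaw 11.4
green xy 591.9 352.8 size 67.4 37.9 yaw 5.0
yellow xy 509.4 346.2 size 67.7 37.6 yaw 7.5
wood xy 521.5 263.0 size 71.3 41.0 yaw 11.7
[[473.1 -38. ]
 [468.3  29.2]
 [654.3 -27.8]] 67.3589955715952 181.47887474492467
rack [ 5.61680495e+02 -4.26071108e-02] 2.829453790586366
```

View pics/rackfit.png

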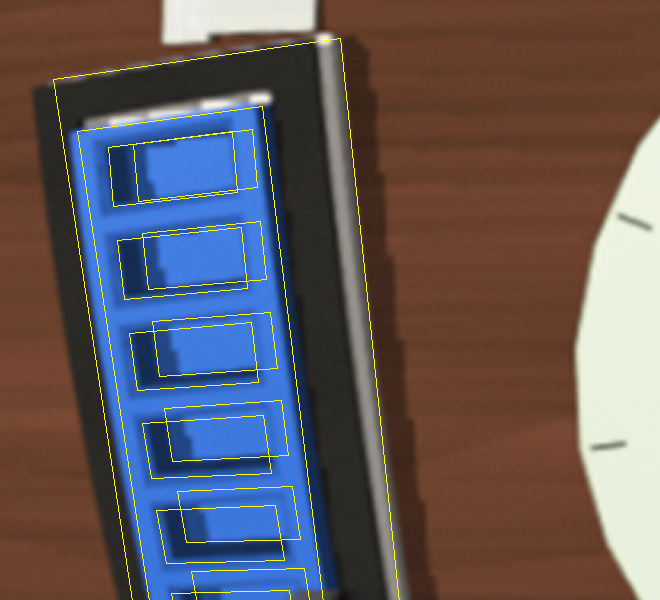

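The fit overlays the slots well, with the true rack about 0.8 mm toward -y. I'll cross-check it with the top camera and plan the first pick, which is green.

```bash
cat >> h.py <<'E'
RACK=np.array([561.5,-0.8]); RY=np.radians(2.83); A=40
def tool(yaw,tilt):
    "tool x along horizontal yaw when tilt=0; tilt>0 leans z toward tool x side"
    a=np.radians(tilt); h=np.array([np.cos(yaw),np.sin(yaw),0]); up=np.array([0,0,1.])
    z=-np.cos(a)*up+np.sin(a)*h; x=np.cos(a)*h+np.sin(a)*up
    return Ro.from_matrix(np.c_[x,np.cross(z,x),z]),h
def pick(x,y,t,up=0,off=20,z=36):
    R,h=tool(np.radians(t)+np.pi,A); return np.array([x,y,0])-off*h+[0,0,z+up],R
def place(k,up=0,off=20,dz=10,dx=0,dy=0):
    e=np.array([np.cos(RY),np.sin(RY),0]); n=np.array([-e[1],e[0],0]); R,_=tool(RY+np.pi,A-90)
    return np.r_[RACK,0]+(-75+30*k-dz+dx)*e+dy*n+[0,0,51+off+up],R
def to(P,n=None):
    s=sense(); move(s['tool_pos'],rot(s['tcp_rot']),*P,n); return P
E
python3 - <<'E'
from h import *
import pickle
im=snapshot('top'); coupons(None,im,'top')
print(p2w('top',np.array([(549,205),(636,193),(674,443),(584,455)])/4+[170,140],36).round(1))
P=to(pick(591.9,352.8,5.0,60)); move(*P,*pick(591.9,352.8,5.0,0)); print(P[0],P[1].as_euler('xyz',degrees=True))
E
```

```text
green xy 590.0 351.0 size 64.8 35.3 yaw 3.7
yellow xy 507.5 345.7 size 62.0 37.1 yaw -0.3
[[646.6  39.6  36. ]
 [652.3 -24.2  36. ]
 [465.6 -40.9  36. ]
 [460.3  23.5  36. ]]
9 rows [-0.465, 0.791, 0.497, 0.046, 0.968, -0.128]
2 rows [-0.643, -0.0, 0.766, 0.0, 0.0, 0.0]
[611.82389396 354.54311485  96.        ] [-180.  -40. -175.]
```

>>> {"method": "apply_moves", "body": {"deltas": [[-0.65,-0.95,0.2,0,0,0,0.62],[-0.65,-0.95,0.2,0,0,0,0.62],[-0.65,-0.95,0.2,0,0,0,0.62],[-0.65,-0.95,0.2,0,0,0,0.62],[-0.65,-0.95,0.2,0,0,0,0.62]]}}

```text
time: 5.5
tool_pos: [639.0, -4.9, 230.1]
tcp_rot: [-180.0, -0.0, 179.4]
ft_force: [0.5, 0.3, -0.1]
finger_gap: 53.1
grip_force: 0.0
```

```bash
cat > fitrack.py <<'E'
from h import *
import pickle
from scipy.optimize import least_squares
s=sense(); im=snapshot('wrist'); pickle.dump((s,im),open('wr1.pkl','wb'))
print(s['tool_pos'],s['tcp_rot'])
big=cv2.resize(im,None,fx=1.25,fy=1.25,interpolation=cv2.INTER_CUBIC)
e=np.array([np.cos(RY),np.sin(RY)]);n=np.array([-e[1],e[0]])
def draw(M,z):
    M=np.array(M,float); W=RACK+M[:,:1]*e+M[:,1:]*n
    P=(w2p('wrist',np.c_[W,np.full(len(W),z)],s)*2*4/4).astype(np.int32)
    return P
k=2; big=cv2.resize(im,None,fx=k,fy=k,interpolation=cv2.INTER_CUBIC)
allP=[draw([(-91,-32),(-91,32),(91,32),(91,-32)],36)]
allP.append(draw([(-111,-52),(-111,52),(111,52),(111,-52)],12))
for i in range(6):
    c=-75+30*i; allP.append(draw([(c-9.5,-21.5),(c-9.5,21.5),(c+9.5,21.5),(c+9.5,-21.5)],36))
for P in allP: cv2.polylines(big,[P],True,(255,255,0),1)
c=allP[0].mean(0).astype(int); x0=max(c[0]-300,0); y0=max(c[1]-300,0); print('crop origin',x0,y0)
save(big,'rackfit1',(x0,y0,x0+600,y0+600))
E
python3 fitrack.py
```

```text
[638.9952682   -4.87568684 230.11805586] [-1.79987171e+02 -1.31486305e-02  1.79412666e+02]
crop origin 358 0
```

View pics/rackfit1.png

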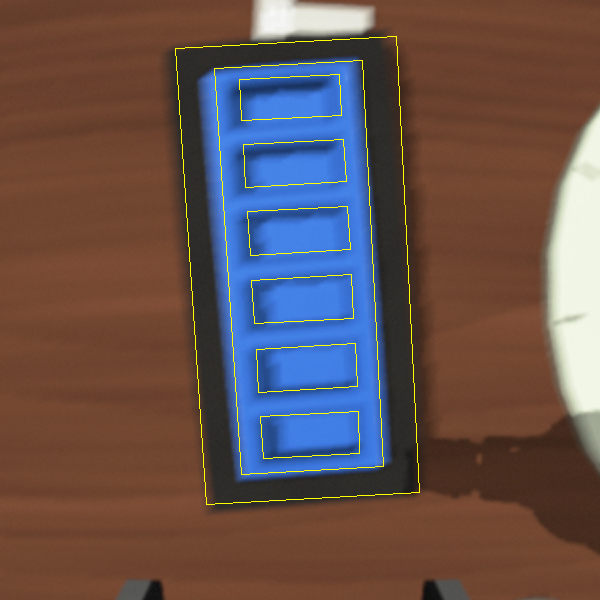

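```bash
python3 - <<'E'
from h import *
import pickle
s,im=pickle.load(open('wr1.pkl','rb'))
k=4; big=cv2.resize(im,None,fx=k,fy=k,interpolation=cv2.INTER_CUBIC); b2=big.copy()
e=np.array([np.cos(RY),np.sin(RY)]);n=np.array([-e[1],e[0]])
def dr(M,z):
    M=np.array(M,float); W=RACK+M[:,:1]*e+M[:,1:]*n
    cv2.polylines(b2,[(w2p('wrist',np.c_[W,np.full(len(W),z)],s)*k).astype(np.int32)],True,(255,255,0),1)
for i in range(6):
    c=-75+30*i; Q=[(c-9.5,-21.5),(c-9.5,21.5),(c+9.5,21.5),(c+9.5,-21.5)]; dr(Q,36); dr(Q,16)
x0,y0=1110,540
out=np.hstack([b[y0:y0+420,x0:x0+390] for b in (big,b2)]); print(out.shape); save(out,'slots')
E
```

```text
(420, 780, 3)
```

View pics/slots.png

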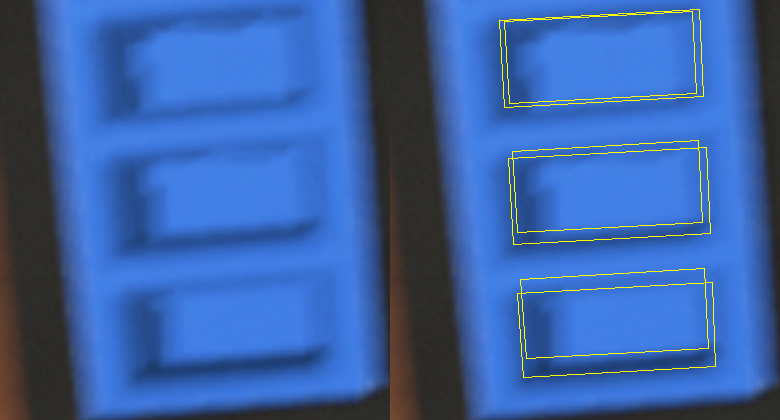

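The drawn slots sit on the real ones to within about 0.7 mm, so the rack pose is good. Now green.

```bash
python3 - <<'E'
from h import *
g=(591.9,352.8,5.0)
P=to(pick(*g,80),13); move(*P,*pick(*g,0))
E
```

```text
13 rows [-0.052, 0.937, 0.287, 0.031, 0.67, -0.093]
3 rows [-0.571, -0.0, 0.681, 0.0, 0.0, 0.0]
```

>>> {"method": "apply_moves", "body": {"deltas": [[-0.05,0.94,0.29,0.03,0.67,-0.09,0.62],[-0.05,0.94,0.29,0.03,0.67,-0.09,0.62],[-0.05,0.94,0.29,0.03,0.67,-0.09,0.62],[-0.05,0.94,0.29,0.03,0.67,-0.09,0.62],[-0.05,0.94,0.29,0.03,0.67,-0.09,0.62],[-0.05,0.94,0.29,0.03,0.67,-0.09,0.62],[-0.05,0.94,0.29,0.03,0.67,-0.09,0.62]]}}

```text
time: 6.42
tool_pos: [636.5, 194.1, 167.8]
tcp_rot: [-179.5, -21.6, -177.7]
ft_force: [0.6, 0.2, -0.4]
finger_gap: 53.3
grip_force: 0.0
```

>>> {"method": "apply_moves", "body": {"deltas": [[-0.05,0.94,0.29,0.03,0.67,-0.09,0.62],[-0.05,0.94,0.29,0.03,0.67,-0.09,0.62],[-0.05,0.94,0.29,0.03,0.67,-0.09,0.62],[-0.05,0.94,0.29,0.03,0.67,-0.09,0.62],[-0.05,0.94,0.29,0.03,0.67,-0.09,0.62],[-0.05,0.94,0.29,0.03,0.67,-0.09,0.62],[0,0,0,0,0,0,0.62]]}}

```text
time: 7.3
tool_pos: [606.0, 362.2, 109.9]
tcp_rot: [-180.0, -40.5, -174.9]
ft_force: [0.5, 0.3, -1.4]
finger_gap: 53.1
grip_force: 0.0
```

```bash
python3 - <<'E'
from h import *
s=sense(); print(s['tool_pos'],s['tcp_rot'],s['joint_pos'].round(1)); im=snapshot('wrist'); save(im,'wr2'); c=coupons(s,im)
if 'green' in c: to(pick(*c['green'],0))
E
```

```text
[606.00353075 362.18305501 109.85640976] [-179.96246395  -40.50038127 -174.88237131] [ 21.5  76.6   9.8  14.2 132.  -67.8]
blue xy 616.7 194.3 size 68.7 38.1 yaw 11.7
green xy 592.0 352.6 size 68.7 38.4 yaw 4.7
yellow xy 509.2 346.3 size 68.6 38.2 yaw 7.3
wood xy 522.1 263.1 size 70.5 40.2 yaw 11.7
2 rows [-0.877, -0.124, 0.936, -0.026, -0.026, 0.034]
```

View pics/wr2.png

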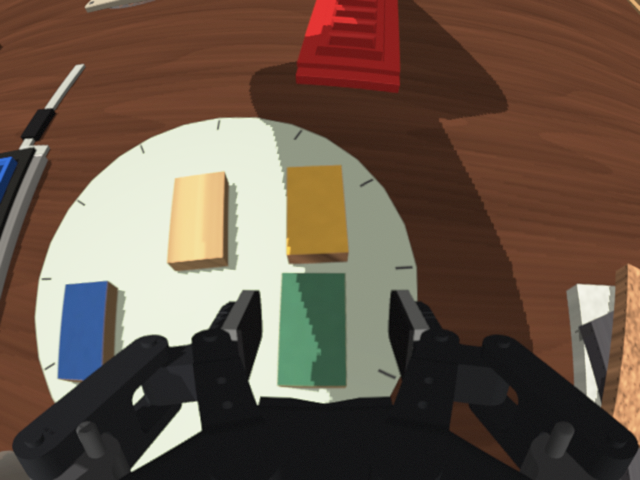

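The coupon positions agree with the first view to within 0.7 mm. Green is centred between the jaws, so I descend and grip.

>>> {"method": "apply_moves", "body": {"deltas": [[-0.58,-0.08,0.62,-0.02,-0.02,0.02,0.62],[-0.58,-0.08,0.62,-0.02,-0.02,0.02,0.62],[-0.58,-0.08,0.62,-0.01,-0.01,0.02,0.62],[0,0,0,0,0,0,0.62]]}}

```text
time: 7.85
tool_pos: [611.7, 353.7, 37.4]
tcp_rot: [180.0, -40.1, -175.3]
ft_force: [-0.3, -0.6, 0.3]
finger_gap: 52.9
grip_force: 0.0
```

>>> {"method": "apply_moves", "body": {"deltas": [[0,0,0,0,0,0,0.2],[0,0,0,0,0,0,0.2],[0,0,0,0,0,0,0.2],[0,0,0,0,0,0,0.2]], "grip_force": 60}}

```text
time: 8.35
tool_pos: [613.5, 355.4, 41.9]
tcp_rot: [179.8, -39.7, -175.1]
ft_force: [-0.1, -1.1, -0.7]
finger_gap: 37.6
grip_force: 60.0
```

```bash
python3 - <<'E'
from h import *
s=sense(); print(s['joint_pos'].round(1)); p=s['tool_pos'];R=rot(s['tcp_rot'])
q=p+[0,0,90]; move(p,R,q,R,4)
P=place(5,60); m=(q+P[0])/2; m[2]=170
move(q,R,*P,22); print(P[0])
E
```

```text
[ 20.8  79.4  11.9  12.9 126.5 -69.8]
4 rows [0.479, 0.002, -0.577, 0.0, 0.0, 0.0]
22 rows [0.018, -0.535, 0.002, 0.004, -0.889, 0.021]
[626.42072748   2.40922789 131.        ]
```

>>> {"method": "apply_moves", "body": {"deltas": [[0.48,0,-0.58,0,0,0,0.2],[0.48,0,-0.58,0,0,0,0.2],[0.48,0,-0.58,0,0,0,0.2],[0.48,0,-0.58,0,0,0,0.2]]}}

```text
time: 8.85
tool_pos: [613.8, 355.0, 134.5]
tcp_rot: [179.8, -39.6, -175.1]
ft_force: [-0.2, -0.8, -0.9]
finger_gap: 37.3
grip_force: 60.0
```

```bash
python3 - <<'E'
from h import *
s=sense(); im=snapshot('wrist'); save(im,'wr3'); print(s['tool_pos'],s['tcp_rot'],s['finger_gap'],s['grip_force'],s['joint_pos'].round(1))
to(place(5,60),22)
E
```

```text
[613.81909471 355.02885051 134.5418865 ] [ 179.76404816  -39.60715476 -175.12586023] 37.271155867378084 60.03789782524109 [ 20.8  75.7   8.3  14.3 133.5 -67.7]
22 rows [0.021, -0.535, 0.012, 0.005, -0.886, 0.021]
```

View pics/wr3.png

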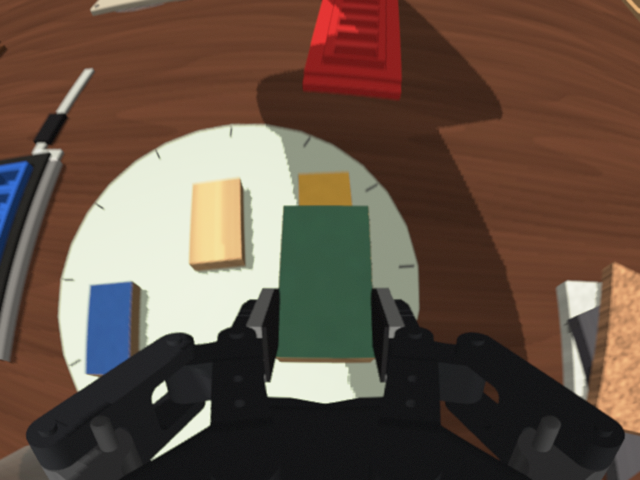

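Green is held squarely, with its far edge at (286,206)-(368,206) and near edge at (279,357)-(372,357). I fit its pose in the hand.

```bash
cat >> h.py <<'E'
from scipy.optimize import least_squares
def inhand(px,s):
    "px: top face corners far-left, far-right, near-right, near-left. Returns centre (tool x,y,z) and R tool<-coupon (x along F, z = top face normal)"
    Rt=rot(s['tcp_rot']); t=s['tool_pos']
    M=np.array([(35,-20,8),(35,20,8),(-35,20,8),(-35,-20,8)],float)
    R0=Ro.from_euler('y',A,degrees=True)*Ro.from_euler('x',180,degrees=True)
    def tf(v): return v[:3],R0*Ro.from_rotvec(v[3:])
    def res(v):
        c,Rc=tf(v); return np.r_[(w2p('wrist',t+Rt.apply(c+Rc.apply(M)),s)-px).ravel(), v[3:5]*[20,0]]
    M[:,1]*=-1   # coupon y is opposite tool y (its z is up)
    r=least_squares(res,[20,0,0,0,0,0]); c,Rc=tf(r.x)
    print('inhand c',c.round(1),'rotvec deg',np.degrees(r.x[3:]).round(1),'res px',np.abs(r.fun).max().round(2)); return c,Rc
def placeh(k,c,Rc,up=0,dx=0,dy=0):
    "tool pose for the held coupon standing in slot k (coupon x down, coupon z toward robot side -e)"
    e=np.array([np.cos(RY),np.sin(RY),0]); n=np.array([-e[1],e[0],0]); 
    W=Ro.from_matrix(np.c_[[0,0,-1],np.cross(-e,[0,0,-1]),-e]); R=W*Rc.inv()
    return np.r_[RACK,51+up]+(-75+30*k+dx)*e+dy*n-R.apply(c),R
E
python3 - <<'E'
from h import *
s=sense(); c,Rc=inhand(np.array([(286,206),(368,206),(373,357),(278,357)]),s)
hc=Rc.apply([1,0,0]); print('h world',rot(s['tcp_rot']).apply(hc), 'centre',s['tool_pos']+rot(s['tcp_rot']).apply(c))
print(*placeh(5,c,Rc)); P=placeh(5,c,Rc,60); print(P[1].as_euler('xyz',degrees=True)); to(P,22); move(*P,*placeh(5,c,Rc,2))
E
```

```text
inhand c [ 4.7  0.2 31.3] rotvec deg [-0.9 75.8  0.1] res px 1.15
h world [-0.9951822  -0.07461552  0.06359968] centre [591.16216362 353.71094685 116.85329819]
[613.71492629   2.00637257  73.09495182] Rotation.from_matrix(array([[-0.58365471, -0.0365488 ,  0.811179  ],
                            [-0.02790527,  0.99929924,  0.02494659],
                            [-0.81152232, -0.00807598, -0.58426561]]))
[-179.20808302   54.24493386 -177.26270079]
22 rows [0.04, -0.534, 0.01, 0.012, -0.928, 0.028]
2 rows [0.784, 0.008, 0.565, 0.0, 0.0, 0.0]
```

```bash
cat >> h.py <<'E'
def quad(im,name,box=(200,150,440,375)):
    "sub-pixel corners of the held coupon's coloured face"
    lo,hi=COL[name]; lo=(lo[0],lo[1],25); m=cv2.inRange(cv2.cvtColor(im,cv2.COLOR_RGB2HSV),lo,hi)
    k=np.zeros_like(m); k[box[1]:box[3],box[0]:box[2]]=1; m=cv2.morphologyEx(m*k,cv2.MORPH_OPEN,np.ones((5,5)))
    ct=max(cv2.findContours(m,cv2.RETR_EXTERNAL,cv2.CHAIN_APPROX_NONE)[0],key=cv2.contourArea)[:,0].astype(float)
    x0,y0=ct.min(0); x1,y1=ct.max(0); mx,my=(x0+x1)/2,(y0+y1)/2
    L=[]
    for ax,side in ((1,y0),(0,x1),(1,y1),(0,x0)):
        o=1-ax; span=(x0,x1) if ax==1 else (y0,y1); w=span[1]-span[0]
        sel=ct[(ct[:,o]>span[0]+.2*w)&(ct[:,o]<span[1]-.2*w)]; 
        sel=sel[(sel[:,ax]<my if ax==1 else sel[:,ax]<mx) == (side<(my if ax==1 else mx))]
        b=np.median(sel[:,ax]-np.polyval(np.polyfit(sel[:,o],sel[:,ax],1),sel[:,o])); pf=np.polyfit(sel[:,o],sel[:,ax],1)
        sgn=.5 if side>(my if ax==1 else mx) else -.5
        L.append((np.array([-pf[0],1]) if ax==1 else np.array([1,-pf[0]]),pf[1]+sgn))
    f=lambda a,b: np.linalg.solve(np.array([L[a][0],L[b][0]]),[L[a][1],L[b][1]])
    q=np.array([f(0,3),f(0,1),f(2,1),f(2,3)]); print(q.round(1).tolist()); return q
E
python3 - <<'E'
from h import *
s=sense(); c,Rc=inhand(quad(snapshot('wrist'),'green'),s)
hc=Rc.apply([1,0,0]); print('h world',rot(s['tcp_rot']).apply(hc), 'centre-tcp',rot(s['tcp_rot']).apply(c))
E
```

```text
[[283.9, 206.4], [368.1, 206.4], [373.1, 356.6], [275.6, 356.3]]
inhand c [ 5.5 -0.2 29. ] rotvec deg [-0.9 79.1  0.1] res px 0.32
h world [-0.99723193 -0.07420376  0.00472069] centre-tcp [-22.59479925  -2.03267603 -18.91169103]
```

```bash
python3 - <<'E'
from h import *
import pickle
s=sense(); c,Rc=inhand(quad(snapshot('wrist'),'green'),s)
c=c+rot(s['tcp_rot']).inv().apply([0,0,1.5]); pickle.dump((c,Rc),open('hold.pkl','wb'))
P=placeh(5,c,Rc,60); print(P[0],P[1].as_euler('xyz',degrees=True)); to(P,22); move(*P,*placeh(5,c,Rc,0))
E
```

```text
[[283.4, 206.7], [367.9, 206.2], [373.2, 356.5], [276.1, 356.5]]
inhand c [ 5.4 -0.2 29.2] rotvec deg [-0.9 78.8  0.4] res px 0.31
[618.53496908   2.62674983 133.57021123] [-179.56476871   51.17455822 -177.68349123]
22 rows [0.03, -0.534, 0.003, 0.009, -0.899, 0.03]
2 rows [0.779, 0.005, 0.627, 0.0, 0.0, 0.0]
```

>>> {"method": "apply_moves", "body": {"deltas": [[0.03,-0.53,0,0.01,-0.9,0.03,0.2],[0.03,-0.53,0,0.01,-0.9,0.03,0.2],[0.03,-0.53,0,0.01,-0.9,0.03,0.2],[0.03,-0.53,0,0.01,-0.9,0.03,0.2],[0.03,-0.53,0,0.01,-0.9,0.03,0.2],[0.03,-0.53,0,0.01,-0.9,0.03,0.2],[0.03,-0.53,0,0.01,-0.9,0.03,0.2],[0.03,-0.53,0,0.01,-0.9,0.03,0.2]]}}

```text
time: 10.0
tool_pos: [616.5, 228.5, 134.0]
tcp_rot: [-179.4, -7.0, -176.2]
ft_force: [-0.1, 0.3, 0.5]
finger_gap: 37.9
grip_force: 61.2
```

>>> {"method": "apply_moves", "body": {"deltas": [[0.03,-0.53,0,0.01,-0.9,0.03,0.2],[0.03,-0.53,0,0.01,-0.9,0.03,0.2],[0.03,-0.53,0,0.01,-0.9,0.03,0.2],[0.03,-0.53,0,0.01,-0.9,0.03,0.2],[0.03,-0.53,0,0.01,-0.9,0.03,0.2],[0.03,-0.53,0,0.01,-0.9,0.03,0.2],[0.03,-0.53,0,0.01,-0.9,0.03,0.2],[0.03,-0.53,0,0.01,-0.9,0.03,0.2]]}}

```text
time: 11.0
tool_pos: [616.7, 101.3, 134.6]
tcp_rot: [-179.1, 26.0, -176.9]
ft_force: [-0.2, 0.2, -0.2]
finger_gap: 37.3
grip_force: 61.2
```

>>> {"method": "apply_moves", "body": {"deltas": [[0.03,-0.53,0,0.01,-0.9,0.03,0.2],[0.03,-0.53,0,0.01,-0.9,0.03,0.2],[0.03,-0.53,0,0.01,-0.9,0.03,0.2],[0.03,-0.53,0,0.01,-0.9,0.03,0.2],[0.03,-0.53,0,0.01,-0.9,0.03,0.2],[0.03,-0.53,0,0.01,-0.9,0.03,0.2],[0,0,0,0,0,0,0.2]]}}

```text
time: 11.88
tool_pos: [615.4, 9.2, 130.9]
tcp_rot: [-179.6, 49.9, -177.7]
ft_force: [0.3, -0.5, -0.9]
finger_gap: 37.3
grip_force: 61.3
```

```bash
python3 - <<'E'
from h import *
import pickle
c,Rc=pickle.load(open('hold.pkl','rb'))
s=sense(); print(s['tool_pos'],s['tcp_rot'],s['joint_pos'].round(1))
im=snapshot('wrist'); pickle.dump((s,im),open('wr4.pkl','wb'))
inhand(quad(im,'green'),s); print('had',c)
P=to(placeh(5,c,Rc,25)); move(*P,*placeh(5,c,Rc,1)); 
k=1.25; b=cv2.resize(im,None,fx=k,fy=k)
e=np.array([np.cos(RY),np.sin(RY)]);n=np.array([-e[1],e[0]])
def dr(M,z):
    M=np.array(M,float); W=RACK+M[:,:1]*e+M[:,1:]*n
    cv2.polylines(b,[(w2p('wrist',np.c_[W,np.full(len(W),z)],s)*k).astype(np.int32)],True,(255,255,0),1)
for i in range(6):
    q=-75+30*i; dr([(q-9.5,-21.5),(q-9.5,21.5),(q+9.5,21.5),(q+9.5,-21.5)],36)
save(b,'wr4')
E
```

```text
[615.36108508   9.22295584 130.91708737] [-179.57387703   49.88178536 -177.70743717] [  -8.3  -18.8  136.3   30.9   15.  -126.9]
[[283.4, 206.0], [368.3, 204.4], [372.7, 357.0], [276.3, 355.5]]
inhand c [ 5.3  0.1 29.8] rotvec deg [-2.1 77.2  1. ] res px 0.73
had [ 6.37987232 -0.23321016 28.07486078]
1 rows [0.807, -0.228, 0.774, -0.001, -0.277, 0.003]
1 rows [0.623, 0.004, 0.502, 0.0, 0.0, 0.0]
```

View pics/wr4.png

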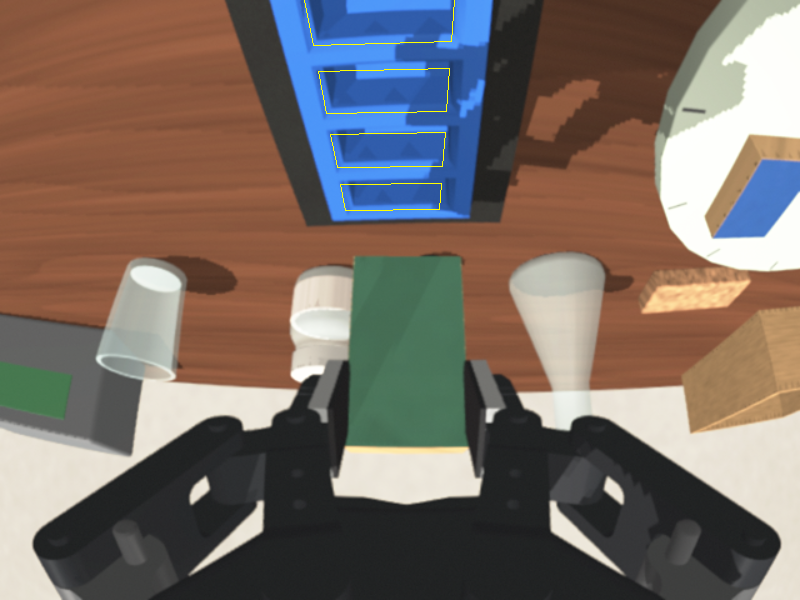

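Green hangs upright above the rack, and the slots still match the overlay. The in-hand fit is stable, so I lower it into slot 5 gently.

>>> {"method": "apply_moves", "body": {"deltas": [[0.4,-0.115,0.385,0,-0.14,0,0.2],[0.4,-0.115,0.385,0,-0.14,0,0.2],[0,0,0,0,0,0,0.2]]}}

```text
time: 12.3
tool_pos: [619.3, 4.6, 100.5]
tcp_rot: [-179.6, 51.1, -177.7]
ft_force: [0.8, -0.5, -1.2]
finger_gap: 37.7
grip_force: 61.3
```

```bash
python3 - <<'E'
from h import *
import pickle
c,Rc=pickle.load(open('hold.pkl','rb'))
print(sense()['joint_pos'].round(1)); to(placeh(5,c,Rc,25),1); P=to(placeh(5,c,Rc,1),4); print(P[0])
s=sense(); im=snapshot('wrist'); inhand(quad(im,'green'),s)
E
```

```text
[  -9.2  -13.3  136.8   55.    10.4 -151.8]
1 rows [0.066, -0.064, 0.019, 0.008, -0.025, 0.005]
4 rows [0.172, -0.015, 0.13, 0.002, -0.006, 0.001]
[618.53496908   2.62674983  74.57021123]
[[283.0, 204.0], [368.3, 205.8], [372.6, 357.0], [276.6, 355.1]]
inhand c [ 5.4 -0.2 30.1] rotvec deg [ 0.8 76.6 -1.3] res px 0.57
```

Joint 6 is almost at its range limit (-151.8) because the outward-leaning wrist is near singular. I'll back off and place with the tool leaning inward instead, turned half round, filling from slot 0.

```bash
python3 - <<'E'
from h import *
s=sense(); p=s['tool_pos'];R=rot(s['tcp_rot'])
a=p+[0,0,60]; move(p,R,a,R,3)
b=np.array([540,5,220]); Rb=tool(np.pi+RY,0)[0]; move(a,R,b,Rb,12)
Rm=tool(RY+np.pi/2,0)[0]; Rc=tool(RY,0)[0]; move(b,Rb,b,Rm,20); move(b,Rm,b,Rc,20)
E
```

```text
3 rows [-0.519, -0.007, -0.418, 0.0, 0.0, 0.0]
12 rows [0.125, 0.01, -0.255, -0.014, 0.93, -0.005]
20 rows [-0.0, 0.0, -0.0, 0.0, 0.0, 0.982]
20 rows [0.0, 0.0, -0.0, 0.0, 0.0, 0.982]
```

>>> {"method": "apply_moves", "body": {"deltas": [[-0.52,0,-0.42,0,0,0,0.2],[-0.52,0,-0.42,0,0,0,0.2],[-0.52,0,-0.42,0,0,0,0.2],[0.12,0,-0.25,0,0.93,0,0.2],[0.12,0,-0.25,0,0.93,0,0.2],[0.12,0,-0.25,0,0.93,0,0.2],[0.12,0,-0.25,0,0.93,0,0.2],[0.12,0,-0.25,0,0.93,0,0.2]]}}

```text
time: 13.35
tool_pos: [581.2, 0.7, 179.5]
tcp_rot: [-179.0, 29.8, -177.5]
ft_force: [-0.2, 0.3, -0.4]
finger_gap: 37.8
grip_force: 61.4
```

>>> {"method": "apply_moves", "body": {"deltas": [[0.12,0,-0.25,0,0.93,0,0.2],[0.12,0,-0.25,0,0.93,0,0.2],[0.12,0,-0.25,0,0.93,0,0.2],[0.12,0,-0.25,0,0.93,0,0.2],[0.12,0,-0.25,0,0.93,0,0.2],[0.12,0,-0.25,0,0.93,0,0.2],[0.12,0,-0.25,0,0.93,0,0.2]]}}

```text
time: 14.22
tool_pos: [542.3, -1.2, 222.0]
tcp_rot: [-179.0, 0.0, -178.1]
ft_force: [-0.1, 0.2, -0.5]
finger_gap: 37.7
grip_force: 61.3
```

```bash
python3 - <<'E'
from h import *
s=sense(); print(s['tool_pos'],s['tcp_rot'],s['joint_pos'].round(1))
E
```

```text
[542.34178311  -1.23396853 222.01150221] [-1.79001895e+02  3.60586944e-02 -1.78070967e+02] [ -4.9  -0.8  96.3  -1.   84.3 -96.7]
```

>>> {"method": "apply_moves", "body": {"deltas": [[0,0,0,0,0,1,0.2],[0,0,0,0,0,1,0.2],[0,0,0,0,0,1,0.2],[0,0,0,0,0,1,0.2],[0,0,0,0,0,1,0.2],[0,0,0,0,0,1,0.2],[0,0,0,0,0,1,0.2],[0,0,0,0,0,1,0.2]]}}

```text
time: 15.22
tool_pos: [542.4, -1.2, 221.6]
tcp_rot: [-179.3, 0.7, 145.1]
ft_force: [-0.4, -0.0, -0.1]
finger_gap: 37.5
grip_force: 61.3
```

>>> {"method": "apply_moves", "body": {"deltas": [[0,0,0,0,0,1,0.2],[0,0,0,0,0,1,0.2],[0,0,0,0,0,1,0.2],[0,0,0,0,0,1,0.2],[0,0,0,0,0,1,0.2],[0,0,0,0,0,1,0.2],[0,0,0,0,0,1,0.2],[0,0,0,0,0,1,0.2]]}}

```text
time: 16.23
tool_pos: [542.4, -1.2, 221.6]
tcp_rot: [-179.9, 1.0, 108.4]
ft_force: [0.2, 0.1, -0.1]
finger_gap: 37.7
grip_force: 61.3
```

>>> {"method": "apply_moves", "body": {"deltas": [[0,0,0,0,0,1,0.2],[0,0,0,0,0,1,0.2],[0,0,0,0,0,1,0.2],[0,0,0,0,0,1,0.2],[0,0,0,0,0,1,0.2],[0,0,0,0,0,1,0.2],[0,0,0,0,0,1,0.2],[0,0,0,0,0,1,0.2]]}}

```text
time: 17.23
tool_pos: [542.4, -1.2, 221.5]
tcp_rot: [179.5, 0.9, 71.8]
ft_force: [-0.1, -0.2, -1.3]
finger_gap: 37.6
grip_force: 61.3
```

>>> {"method": "apply_moves", "body": {"deltas": [[0,0,0,0,0,1,0.2],[0,0,0,0,0,1,0.2],[0,0,0,0,0,1,0.2],[0,0,0,0,0,1,0.2],[0,0,0,0,0,1,0.2],[0,0,0,0,0,1,0.2],[0,0,0,0,0,1,0.2],[0,0,0,0,0,1,0.2]]}}

```text
time: 18.23
tool_pos: [542.4, -1.2, 221.6]
tcp_rot: [179.1, 0.4, 35.1]
ft_force: [0.0, -0.1, 0.2]
finger_gap: 37.8
grip_force: 61.3
```

>>> {"method": "apply_moves", "body": {"deltas": [[0,0,0,0,0,1,0.2],[0,0,0,0,0,1,0.2],[0,0,0,0,0,1,0.2],[0,0,0,0,0,1,0.2],[0,0,0,0,0,1,0.2],[0,0,0,0,0,1,0.2],[0,0,0,0,0,1,0.2],[0,0,0,0,0,0,0.2]]}}

```text
time: 19.23
tool_pos: [542.4, -0.4, 221.3]
tcp_rot: [179.2, -0.1, 3.2]
ft_force: [0.3, -0.8, -0.3]
finger_gap: 37.4
grip_force: 61.3
```

```bash
cat >> h.py <<'E'
def placef(k,c,Rc,up=0,dx=0,dy=0):
    "flipped: tool on the far side; coupon top face toward +e"
    e=np.array([np.cos(RY),np.sin(RY),0]); n=np.array([-e[1],e[0],0])
    W=Ro.from_matrix(np.c_[[0,0,-1],np.cross(e,[0,0,-1]),e]); R=W*Rc.inv()
    return np.r_[RACK,51+up]+(-75+30*k+dx)*e+dy*n-R.apply(c),R
E
python3 - <<'E'
from h import *
import pickle
c,Rc=pickle.load(open('hold.pkl','rb'))
s=sense(); print(s['joint_pos'].round(1)); im=snapshot('wrist'); inhand(quad(im,'green'),s)
P=placef(0,c,Rc,60); print(P[0],P[1].as_euler('xyz',degrees=True)); to(P,12); move(*P,*placef(0,c,Rc,0),4)
E
```

```text
[-4.9 -0.9 96.5 -0.8 84.2 81.9]
[[283.1, 205.5], [368.1, 205.5], [373.2, 356.5], [276.0, 356.5]]
inhand c [ 5.8  0.6 29. ] rotvec deg [-0.6 78.   0.1] res px 0.33
[504.46503092  -4.22674983 133.57021123] [-179.56476871   51.17455822    2.31650877]
12 rows [-0.001, 0.006, 0.274, 0.028, -0.933, 0.014]
4 rows [0.39, 0.002, 0.313, 0.0, 0.0, 0.0]
```

>>> {"method": "apply_moves", "body": {"deltas": [[0,0,0.27,0.03,-0.93,0.01,0.2],[0,0,0.27,0.03,-0.93,0.01,0.2],[0,0,0.27,0.03,-0.93,0.01,0.2],[0,0,0.27,0.03,-0.93,0.01,0.2],[0,0,0.27,0.03,-0.93,0.01,0.2],[0,0,0.27,0.03,-0.93,0.01,0.2]]}}

```text
time: 20.02
tool_pos: [533.7, 0.0, 172.8]
tcp_rot: [-179.9, 25.6, 2.9]
ft_force: [0.4, -0.4, -0.8]
finger_gap: 37.3
grip_force: 61.2
```

>>> {"method": "apply_moves", "body": {"deltas": [[0,0,0.27,0.03,-0.93,0.01,0.2],[0,0,0.27,0.03,-0.93,0.01,0.2],[0,0,0.27,0.03,-0.93,0.01,0.2],[0,0,0.27,0.03,-0.93,0.01,0.2],[0,0,0.27,0.03,-0.93,0.01,0.2],[0,0,0.27,0.03,-0.93,0.01,0.2],[0,0,0,0,0,0,0.2]]}}

```text
time: 20.9
tool_pos: [504.3, -0.3, 131.8]
tcp_rot: [-178.9, 51.2, 3.0]
ft_force: [-0.2, 0.7, 0.2]
finger_gap: 37.6
grip_force: 61.3
```

```bash
cat > hov.py <<'E'
from h import *
import pickle,sys
k=int(sys.argv[1]); name=sys.argv[2]; up=float(sys.argv[3]); up2=float(sys.argv[4])
c,Rc=pickle.load(open('hold.pkl','rb'))
s=sense(); print(s['tool_pos'].round(1),s['joint_pos'].round(1),s['finger_gap'])
im=snapshot('wrist'); inhand(quad(im,name),s); print('had',c.round(1))
P=to(placef(k,c,Rc,up)); move(*P,*placef(k,c,Rc,up2)); print(placef(k,c,Rc,up2)[0].round(1))
E
python3 hov.py 0 green 28 2
```

```text
[ 5.043e+02 -3.000e-01  1.318e+02] [ -3.2  46.1  61.2  -4.6 123.8  83.6] 37.55537276074013
[[282.9, 205.2], [368.1, 204.5], [372.8, 356.1], [276.6, 355.2]]
inhand c [ 5.6  0.6 29.9] rotvec deg [-1.  77.   0.3] res px 0.42
had [ 6.4 -0.2 28.1]
1 rows [0.794, 0.146, 0.669, -0.028, -0.022, 0.094]
1 rows [0.675, 0.004, 0.543, 0.0, 0.0, 0.0]
[504.5  -4.2  75.6]
```

>>> {"method": "apply_moves", "body": {"deltas": [[0.4,0.07,0.335,-0.014,-0.01,0.047,0.2],[0.4,0.07,0.335,-0.014,-0.01,0.047,0.2],[0,0,0,0,0,0,0.2]]}}

```text
time: 21.32
tool_pos: [503.4, -3.7, 100.5]
tcp_rot: [-179.4, 51.3, 2.4]
ft_force: [-0.3, 0.8, -0.3]
finger_gap: 37.5
grip_force: 61.3
```

```bash
python3 - <<'E'
from h import *
import pickle
c,Rc=pickle.load(open('hold.pkl','rb'))
P=placef(0,c,Rc,20); to(P); 
s=sense(); im=snapshot('wrist'); im2=snapshot('side')
x,y=w2p('side',[487,-4,60])[0]; print(x,y); x,y=int(x),int(y)
b=cv2.resize(im2[y-45:y+45,x-50:x+60],None,fx=5,fy=5,interpolation=cv2.INTER_CUBIC); save(b,'sd1'); print(b.shape)
E
```

```text
1 rows [0.201, 0.02, 0.118, -0.028, 0.027, 0.007]
326.9955018576452 239.36350068043
(450, 550, 3)
```

View pics/sd1.png

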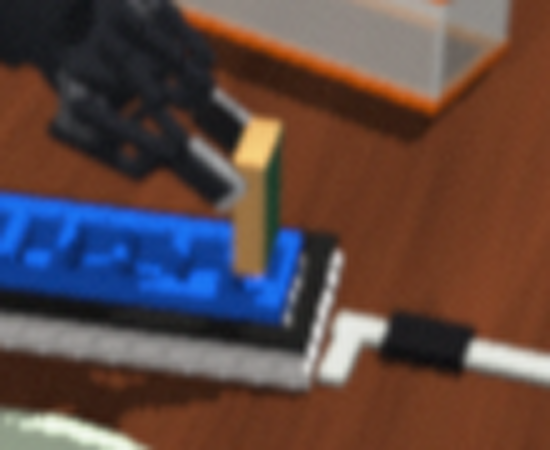

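Side crop: green stands vertical with its foot over slot 0, at (250,272) in the crop. I lower it slowly.

>>> {"method": "apply_moves", "body": {"deltas": [[0.2,0.02,0.12,-0.028,0.027,0,0.2],[0.1,0,0.08,0,0,0,0.2],[0.1,0,0.08,0,0,0,0.2],[0,0,0,0,0,0,0.2]]}}

```text
time: 21.92
tool_pos: [506.1, -4.0, 92.4]
tcp_rot: [-179.6, 51.1, 2.3]
ft_force: [-1.0, 0.4, 27.5]
finger_gap: 37.6
grip_force: 62.5
```

>>> {"method": "apply_moves", "body": {"deltas": [[0.1,0,0.08,0,0,0,0.2],[0.1,0,0.08,0,0,0,0.2],[0,0,0,0,0,0,0.2]]}}

```text
time: 22.3
tool_pos: [507.0, -4.1, 91.8]
tcp_rot: [-179.7, 51.2, 2.2]
ft_force: [-0.7, 0.0, 65.7]
finger_gap: 37.3
grip_force: 64.2
```

Blocked at the block top with 66 N, so the coupon needs to sit farther toward +x, as the un-adjusted fit says. I back up and correct.

>>> {"method": "apply_moves", "body": {"deltas": [[-0.13,0,-0.105,0,0,0,0.2],[-0.13,0,-0.105,0,0,0,0.2],[0,0,0,0,0,0,0.2]]}}

```text
time: 22.68
tool_pos: [506.1, -4.0, 92.6]
tcp_rot: [-179.6, 51.0, 2.3]
ft_force: [0.5, -0.2, 16.9]
finger_gap: 37.6
grip_force: 62.0
```

```bash
python3 - <<'E'
from h import *
import pickle
s=sense(); im=snapshot('wrist'); c,Rc=inhand(quad(im,'green'),s); print(s['tool_pos'],s['tcp_rot'],s['ft_force'])
pickle.dump((c,Rc),open('hold.pkl','wb'))
print(placef(0,c,Rc,20)[0],placef(0,c,Rc,20)[1].as_euler('xyz',degrees=True))
# debug: rack slot outlines vs what is seen, and coupon bottom
k=2; b=cv2.resize(im,None,fx=k,fy=k,interpolation=cv2.INTER_CUBIC)
e=np.array([np.cos(RY),np.sin(RY)]);n=np.array([-e[1],e[0]])
for i in range(6):
    q=-75+30*i; M=np.array([(q-9.5,-21.5),(q-9.5,21.5),(q+9.5,21.5),(q+9.5,-21.5)]); W=RACK+M[:,:1]*e+M[:,1:]*n
    cv2.polylines(b,[(w2p('wrist',np.c_[W,np.full(4,36)],s)*k).astype(np.int32)],True,(255,255,0),1)
save(b[150:750,350:950],'wr5')
E
```

```text
[[282.9, 204.5], [368.0, 204.5], [372.9, 356.5], [276.6, 356.5]]
inhand c [ 5.7  0.5 29.4] rotvec deg [-0.5 76.3 -0. ] res px 0.21
[506.07112104  -4.03861889  92.55204474] [-179.56902799   51.00535893    2.33634226] [ 0.46652909 -0.20290003 16.88444169]
[506.87580628  -3.18830866  93.00858606] [-179.56230595   53.70020196    2.85541445]
```

View pics/wr5.png

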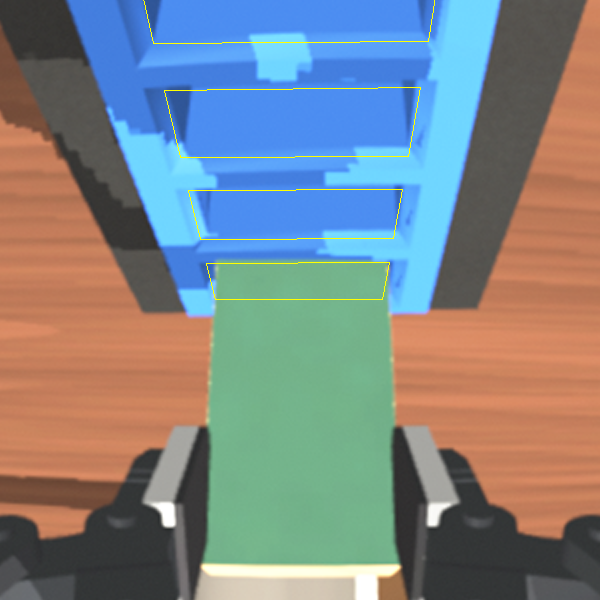

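In the overlay, green's foot reaches the slot's +x edge and sits about 1 mm toward -y. The fit says it also leans about 2°. I raise clear and re-aim with the measured tilt.

>>> {"method": "apply_moves", "body": {"deltas": [[-0.2,0,-0.16,0,0,0,0.2],[0,0,0,0,0,0,0.2]]}}

```text
time: 22.98
tool_pos: [505.9, -4.0, 97.7]
tcp_rot: [-179.5, 51.0, 2.4]
ft_force: [0.2, 1.1, -1.0]
finger_gap: 37.9
grip_force: 61.4
```

```bash
python3 - <<'E'
from h import *
import pickle
for i in range(3):
    s=sense(); im=snapshot('wrist'); c,Rc=inhand(quad(im,'green'),s)
print(s['tool_pos'],s['tcp_rot'],s['ft_force'])
pickle.dump((c,Rc),open('hold.pkl','wb'))
P=to(placef(0,c,Rc,26)); print(P[0],P[1].as_euler('xyz',degrees=True)); move(*P,*placef(0,c,Rc,16)); move(*P,*placef(0,c,Rc,2),4)
E
```

```text
[[283.0, 204.2], [368.1, 205.0], [372.9, 355.5], [276.5, 355.5]]
inhand c [ 5.7  0.5 29.8] rotvec deg [ 0.  77.1 -0.5] res px 0.38
[[283.0, 204.2], [368.1, 205.0], [372.9, 356.3], [276.6, 355.2]]
inhand c [ 5.7  0.5 29.8] rotvec deg [ 0.1 76.9 -0.6] res px 0.41
[[283.0, 204.1], [368.2, 205.1], [372.8, 356.2], [276.6, 355.2]]
inhand c [ 5.7  0.5 29.9] rotvec deg [ 0.2 76.7 -0.7] res px 0.4
[505.4640298   -4.00856036  97.08844426] [-179.51612046   51.027269      2.38376456] [ 0.38002702 -0.07496641 -0.4144701 ]
1 rows [-0.026, -0.032, -0.099, -0.229, -0.48, -0.208]
[507.12572275  -2.96829363  99.4361613 ] [-179.30649935   53.24502425    3.97764788]
1 rows [0.267, 0.002, 0.199, 0.0, 0.0, 0.0]
4 rows [0.16, 0.001, 0.12, 0.0, 0.0, 0.0]
```

>>> {"method": "apply_moves", "body": {"deltas": [[0.02,-0.033,-0.026,0,-0.44,0,0.2],[0,0,0,0,0,0,0.2],[0.13,0,0.1,0,0,0,0.2],[0,0,0,0,0,0,0.2]]}}

```text
time: 23.62
tool_pos: [506.3, -3.0, 92.4]
tcp_rot: [-179.5, 53.1, 2.4]
ft_force: [0.3, 0.1, 1.3]
finger_gap: 37.5
grip_force: 61.4
```

>>> {"method": "apply_moves", "body": {"deltas": [[0.08,0,0.06,0,0,0,0.2],[0.08,0,0.06,0,0,0,0.2],[0,0,0,0,0,0,0.2]]}}

```text
time: 24.0
tool_pos: [507.0, -3.0, 91.9]
tcp_rot: [-179.6, 53.1, 2.3]
ft_force: [0.4, 0.0, 28.8]
finger_gap: 37.5
grip_force: 62.6
```

Still on flat top. Contact height shows the fit places the coupon about 3 mm too deep, so it actually sits too far toward +x. I shift -x by about 4 mm.

>>> {"method": "apply_moves", "body": {"deltas": [[-0.32,0,-0.25,0,0,0,0.2],[-0.08,0,0.107,0,0.15,0,0.2],[0,0,0,0,0,0,0.2]]}}

```text
time: 24.38
tool_pos: [502.2, -3.2, 98.4]
tcp_rot: [-179.5, 52.3, 2.4]
ft_force: [0.9, 0.6, -0.3]
finger_gap: 37.6
grip_force: 61.3
```

>>> {"method": "apply_moves", "body": {"deltas": [[0.13,0,0.1,0,0,0,0.2],[0.1,0,0.075,0,0,0,0.2],[0,0,0,0,0,0,0.2]]}}

```text
time: 24.75
tool_pos: [502.4, -3.4, 89.2]
tcp_rot: [-179.6, 52.4, 2.4]
ft_force: [-1.2, -1.7, -1.7]
finger_gap: 37.3
grip_force: 61.2
```

It is entering the slot. I continue down.

>>> {"method": "apply_moves", "body": {"deltas": [[0.13,0,0.1,0,0,0,0.2],[0.13,0,0.1,0,0,0,0.2],[0,0,0,0,0,0,0.2]]}}

```text
time: 25.12
tool_pos: [502.5, -3.3, 79.6]
tcp_rot: [-179.6, 52.4, 2.4]
ft_force: [-0.0, -4.8, -1.9]
finger_gap: 37.6
grip_force: 61.3
```

>>> {"method": "apply_moves", "body": {"deltas": [[0.06,0,0.045,0,0,0,0.2],[0.06,0,0.045,0,0,0,0.2],[0,0,0,0,0,0,0.2]]}}

```text
time: 25.5
tool_pos: [502.8, -3.4, 75.9]
tcp_rot: [-179.6, 52.4, 2.3]
ft_force: [1.1, -5.4, 1.8]
finger_gap: 37.1
grip_force: 61.5
```

>>> {"method": "apply_moves", "body": {"deltas": [[0.06,0.01,0.045,0,0,0,0.2],[0.06,0.01,0.045,0,0,0,0.2],[0,0,0,0,0,0,0.2]]}}

```text
time: 25.88
tool_pos: [502.9, -3.5, 72.4]
tcp_rot: [-179.5, 52.4, 2.4]
ft_force: [-0.7, -3.7, 9.0]
finger_gap: 37.4
grip_force: 61.7
```

Seated at the floor (9 N at z 72.4). That also confirms the in-hand offset from the grasp geometry (16 mm), which I'll use from now on. Release and rise.

>>> {"method": "apply_moves", "body": {"deltas": [[0,0,0,0,0,0,0.6],[0,0,0,0,0,0,0.6],[0,0,0,0,0,0,0.6],[-0.4,0,-0.3,0,0,0,0.6],[-0.4,0,-0.3,0,0,0,0.6],[-0.8,0,-0.6,0,0,0,0.6],[-0.8,0,-0.6,0,0,0,0.6],[-0.8,0,-0.6,0,0,0,0.6]]}}

```text
time: 26.88
tool_pos: [501.5, -4.3, 193.7]
tcp_rot: [-179.5, 52.3, 2.4]
ft_force: [0.0, -0.6, -1.3]
finger_gap: 51.0
grip_force: 0.0
```

```bash
cat >> h.py <<'E'
def pickf(x,y,t,up=0,off=20,z=44,a=30):
    R,h=tool(np.radians(t),a); return np.array([x,y,z+up])-off*h,R
def hold(x,y,t):
    "coupon in hand from its measured place on the disc and the present tool pose"
    s=sense(); Rt=rot(s['tcp_rot']); h=np.array([np.cos(np.radians(t)),np.sin(np.radians(t)),0])
    C=Ro.from_matrix(np.c_[h,np.cross([0,0,1],h),[0,0,1]])
    c=Rt.inv().apply(np.array([x,y,26])-s['tool_pos']); return c,Rt.inv()*C
E
python3 - <<'E'
from h import *
s=sense(); print(s['tool_pos'],s['tcp_rot'],s['joint_pos'].round(1)); 
im=snapshot('wrist'); save(im,'wr6'); t=snapshot('top'); sd=snapshot('side')
coupons(s,im)
coupons(None,t,'top')
x,y=w2p('side',[487,-4,60])[0]; x,y=int(x),int(y); save(sd[y-45:y+45,x-50:x+60],'sd2',None,5)
w=(522,263.1,11.7); P=pickf(*w,70); to(P,20); print(P[0])
E
```

```text
[501.47606818  -4.28498994 193.71206621] [-179.51842715   52.25887232    2.38214514] [ -3.5  42.7  59.9  -5.4 129.4  83. ]
wood xy 517.8 222.0 size 68.1 42.7 yaw 13.9
blue xy 616.1 194.9 size 63.9 33.4 yaw 12.9
yellow xy 504.3 343.1 size 66.1 37.2 yaw 10.4
wood xy 521.4 218.0 size 71.0 40.1 yaw 13.8
20 rows [0.089, -0.43, 0.14, -0.025, 0.892, -0.113]
[502.41554379 259.04425409 114.        ]
```

View pics/sd2.png

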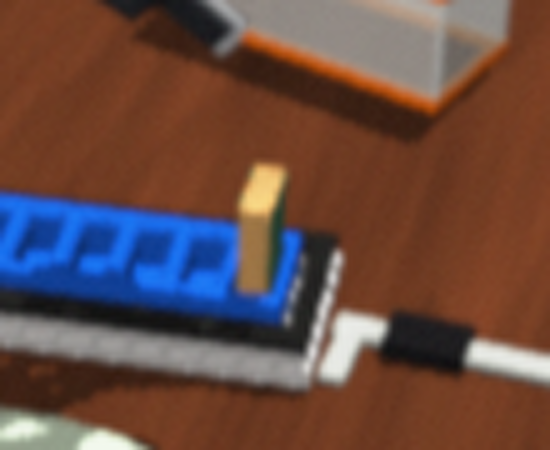

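Green stands in slot 0. The wood coupon has been knocked to about (520,220). I re-aim above it and measure again from the hover.

```bash
python3 - <<'E'
from h import *
P=pickf(520,220,13.8,80); to(P,19); print(P[0])
E
```

```text
19 rows [0.084, -0.376, 0.13, -0.031, 0.938, -0.144]
[500.5773144  215.22933085 124.        ]
```

>>> {"method": "apply_moves", "body": {"deltas": [[0.08,-0.38,0.13,-0.03,0.94,-0.14,0.62],[0.08,-0.38,0.13,-0.03,0.94,-0.14,0.62],[0.08,-0.38,0.13,-0.03,0.94,-0.14,0.62],[0.08,-0.38,0.13,-0.03,0.94,-0.14,0.62],[0.08,-0.38,0.13,-0.03,0.94,-0.14,0.62],[0.08,-0.38,0.13,-0.03,0.94,-0.14,0.62],[0.08,-0.38,0.13,-0.03,0.94,-0.14,0.62]]}}

```text
time: 27.9
tool_pos: [491.4, 76.3, 161.0]
tcp_rot: [-177.6, 22.0, 7.0]
ft_force: [-0.0, 0.8, 0.0]
finger_gap: 53.0
grip_force: 0.0
```

>>> {"method": "apply_moves", "body": {"deltas": [[0.08,-0.38,0.13,-0.03,0.94,-0.14,0.62],[0.08,-0.38,0.13,-0.03,0.94,-0.14,0.62],[0.08,-0.38,0.13,-0.03,0.94,-0.14,0.62],[0.08,-0.38,0.13,-0.03,0.94,-0.14,0.62],[0.08,-0.38,0.13,-0.03,0.94,-0.14,0.62],[0.08,-0.38,0.13,-0.03,0.94,-0.14,0.62]]}}

```text
time: 28.65
tool_pos: [491.4, 146.2, 138.3]
tcp_rot: [-178.0, -4.0, 9.9]
ft_force: [0.2, -0.0, -0.4]
finger_gap: 53.0
grip_force: 0.0
```

>>> {"method": "apply_moves", "body": {"deltas": [[0.08,-0.38,0.13,-0.03,0.94,-0.14,0.62],[0.08,-0.38,0.13,-0.03,0.94,-0.14,0.62],[0.08,-0.38,0.13,-0.03,0.94,-0.14,0.62],[0.08,-0.38,0.13,-0.03,0.94,-0.14,0.62],[0.08,-0.38,0.13,-0.03,0.94,-0.14,0.62],[0.08,-0.38,0.13,-0.03,0.94,-0.14,0.62],[0,0,0,0,0,0,0.62]]}}

```text
time: 29.52
tool_pos: [495.4, 217.4, 119.7]
tcp_rot: [-179.9, -29.7, 13.5]
ft_force: [-0.6, 0.3, 0.3]
finger_gap: 52.8
grip_force: 0.0
```

```bash
cat > look.py <<'E'
from h import *
import sys,json
s=sense(); print(s['tool_pos'].round(1),s['tcp_rot'].round(1),s['joint_pos'].round(1)); im=snapshot('wrist'); save(im,sys.argv[2]); c=coupons(s,im)
n=sys.argv[1]
if n in c: 
    json.dump([float(v) for v in c[n]],open('tgt.json','w')); P=to(pickf(*c[n],0)); print(P[0].round(1))
E
python3 look.py wood wr7
```

```text
[495.4 217.4 119.7] [-179.9  -29.7   13.5] [ 20.4 -21.7 130.5  -5.   41.8  99.8]
blue xy 618.4 196.8 size 68.2 38.7 yaw 13.3
yellow xy 507.1 345.0 size 68.8 39.1 yaw 9.1
wood xy 522.2 218.6 size 70.3 40.4 yaw 13.6
3 rows [-0.37, 0.054, 0.77, -0.004, 0.023, -0.01]
[502.7 213.9  44. ]
```

View pics/wr7.png

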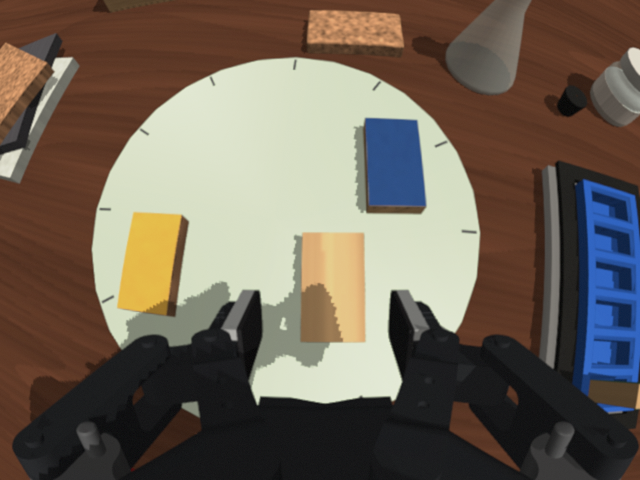

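The wood coupon sits centred between the open jaws, with its near end at (333,342). The measured size of 70.3 x 40.4 is right. I descend and grip.

>>> {"method": "apply_moves", "body": {"deltas": [[-0.37,0.054,0.77,0,0.023,-0.01,0.62],[-0.37,0.054,0.77,0,0.023,-0.01,0.62],[-0.37,0.054,0.77,0,0.023,-0.01,0.62],[0,0,0,0,0,0,0.62]]}}

```text
time: 30.08
tool_pos: [502.7, 212.8, 42.6]
tcp_rot: [-180.0, -29.8, 13.5]
ft_force: [-0.4, 0.7, 0.4]
finger_gap: 53.2
grip_force: 0.0
```

>>> {"method": "apply_moves", "body": {"deltas": [[0,0,0,0,0,0,0.2],[0,0,0,0,0,0,0.2],[0,0,0,0,0,0,0.2],[0,0,0,0,0,0,0.2]], "grip_force": 60}}

```text
time: 30.58
tool_pos: [504.9, 214.4, 46.4]
tcp_rot: [-179.9, -30.3, 13.5]
ft_force: [-1.1, -1.1, 4.6]
finger_gap: 34.2
grip_force: 61.5
```

```bash
cat > grip.py <<'E'
from h import *
import json,pickle,sys
k=int(sys.argv[1]); x,y,t=json.load(open('tgt.json')); s=sense()
c,Rc=hold(x,y,t); print('raw c',c.round(1)); c[1]=0
e=Rc.as_euler('YXZ',degrees=True); print('tilt etc',e.round(1))
pickle.dump((c,Rc),open('hold.pkl','wb'))
p=s['tool_pos'];R=rot(s['tcp_rot']); q=p+[0,0,90]; print('lift'); move(p,R,q,R,4)
P=placef(k,c,Rc,62); print('transfer'); move(q,R,*P); print(P[0].round(1),P[1].as_euler('xyz',degrees=True).round(1))
E
python3 grip.py 1
```

```text
raw c [ 5.   0.  26.5]
tilt etc [ 1.497e+02  1.000e-01 -1.800e+02]
lift
4 rows [0.378, -0.001, -0.648, 0.0, 0.0, 0.0]
transfer
20 rows [-0.0, 0.365, -0.0, 0.032, -0.979, 0.127]
[536.9  -2.  130.7] [180.   59.7   2.7]
```

>>> {"method": "apply_moves", "body": {"deltas": [[0.19,0,-0.32,0,0,0,0.2],[0.19,0,-0.32,0,0,0,0.2],[0.38,0,-0.65,0,0,0,0.2],[0.38,0,-0.65,0,0,0,0.2],[0.38,0,-0.65,0,0,0,0.2],[0,0,0,0,0,0,0.2]]}}

```text
time: 31.32
tool_pos: [506.1, 214.8, 138.6]
tcp_rot: [-179.9, -30.5, 13.5]
ft_force: [0.1, 0.1, 0.1]
finger_gap: 34.1
grip_force: 59.8
```

```bash
python3 - <<'E'
from h import *
import pickle
A=30; import h; h.A=30
s=sense(); im=snapshot('wrist'); cv2.imwrite('pics/w8.png',im[:,:,::-1])
c,Rc=inhand(quad(im,'wood'),s); print((rot(s['tcp_rot'])*Rc).apply([1,0,0]),'d',rot(s['tcp_rot']).apply(c))
c0,R0=pickle.load(open('hold.pkl','rb')); print((rot(s['tcp_rot'])*R0).apply([1,0,0]),'d',rot(s['tcp_rot']).apply(c0)); print('resid now',(w2p('wrist',s['tool_pos']+rot(s['tcp_rot']).apply(c0+R0.apply([[35,20,8],[35,-20,8],[-35,-20,8],[-35,20,8]])),s)).round(1).tolist())
coupons(s,im); to(placef(1,c0,R0,62),20)
E
```

```text
[[273.6, 166.6], [371.0, 236.2], [366.8, 329.2], [286.2, 389.3]]
inhand c [11.1 -3.5 16.9] rotvec deg [ 35.1  54.  -16.6] res px 33.39
[0.9615584  0.26072206 0.08619429] d [16.78008781  7.65688628 -8.8974822 ]
[0.9720841  0.23461176 0.00313289] d [ 17.2864903    4.20633977 -20.30364125]
resid now [[280.1, 205.9], [368.2, 206.0], [371.7, 364.3], [276.2, 364.2]]
blue xy 618.7 197.5 size 67.3 38.3 yaw 14.2
yellow xy 505.7 343.8 size 68.0 38.4 yaw 10.1
wood xy 540.1 223.0 size 109.7 63.5 yaw 13.8
20 rows [-0.0, 0.365, 0.0, 0.032, -0.979, 0.127]
```

Held: the far view shows a 1.73-ratio rectangle in the hand at yaw 13.8. I transfer with an extra 25 mm of height to clear green.

>>> {"method": "apply_moves", "body": {"deltas": [[0.42,0,-0.72,0,0,0,0.2],[0,0.365,0,0.03,-0.98,0.13,0.2],[0,0.365,0,0.03,-0.98,0.13,0.2],[0,0.365,0,0.03,-0.98,0.13,0.2],[0,0.365,0,0.03,-0.98,0.13,0.2],[0,0.365,0,0.03,-0.98,0.13,0.2],[0,0.365,0,0.03,-0.98,0.13,0.2],[0,0.365,0,0.03,-0.98,0.13,0.2]]}}

```text
time: 32.38
tool_pos: [519.8, 138.7, 157.2]
tcp_rot: [-178.0, 1.6, 9.8]
ft_force: [-0.4, 0.2, -0.2]
finger_gap: 34.0
grip_force: 59.8
```

>>> {"method": "apply_moves", "body": {"deltas": [[0,0.365,0,0.03,-0.98,0.13,0.2],[0,0.365,0,0.03,-0.98,0.13,0.2],[0,0.365,0,0.03,-0.98,0.13,0.2],[0,0.365,0,0.03,-0.98,0.13,0.2],[0,0.365,0,0.03,-0.98,0.13,0.2],[0,0.365,0,0.03,-0.98,0.13,0.2],[0,0.365,0,0.03,-0.98,0.13,0.2]]}}

```text
time: 33.25
tool_pos: [530.5, 62.9, 154.3]
tcp_rot: [-178.0, 33.2, 6.7]
ft_force: [-0.1, -0.1, -0.7]
finger_gap: 33.8
grip_force: 60.2
```

>>> {"method": "apply_moves", "body": {"deltas": [[0,0.365,0,0.03,-0.98,0.13,0.2],[0,0.365,0,0.03,-0.98,0.13,0.2],[0,0.365,0,0.03,-0.98,0.13,0.2],[0,0.365,0,0.03,-0.98,0.13,0.2],[0,0.365,0,0.03,-0.98,0.13,0.2],[0,0.365,0,0.03,-0.98,0.13,0.2],[0,0,0,0,0,0,0.2]]}}

```text
time: 34.12
tool_pos: [534.7, -2.8, 150.9]
tcp_rot: [179.4, 60.3, 2.0]
ft_force: [-1.5, 0.8, 0.3]
finger_gap: 33.6
grip_force: 60.7
```

```bash
cat > hov.py <<'E'
from h import *
import pickle,sys
k=int(sys.argv[1]); name=sys.argv[2]; ups=[float(v) for v in sys.argv[3:]]
c,Rc=pickle.load(open('hold.pkl','rb')); s=sense(); Rt=rot(s['tcp_rot'])
print(s['tool_pos'].round(1),s['tcp_rot'].round(1),s['joint_pos'].round(1),s['finger_gap'].round(1))
im=snapshot('wrist'); q=w2p('wrist',s['tool_pos']+Rt.apply(c+Rc.apply([[35,20,8],[35,-20,8],[-35,-20,8],[-35,20,8]])),s)
print('expected face',q.round(0).tolist())
hsv=cv2.cvtColor(im,cv2.COLOR_RGB2HSV); lo,hi=COL[name]; m=cv2.inRange(hsv,(lo[0],lo[1],25),hi); m[:170]=0; m[380:]=0; m[:,:230]=0; m[:,420:]=0
ys,xs=np.nonzero(m); print('seen face px: rows',np.percentile(ys,[1,99]),'cols',np.percentile(xs,[1,99]),len(xs))
P0=s['tool_pos'],Rt
for u in ups:
    P=placef(k,c,Rc,u); print(u,P[0].round(1)); move(*P0,*P); P0=P
E
python3 hov.py 1 wood 28 16 0
```

```text
Traceback (most recent call last):
  File "hov.py", line 5, in <module>
    print(s['tool_pos'].round(1),s['tcp_rot'].round(1),s['joint_pos'].round(1),s['finger_gap'].round(1))
                                                                               ^^^^^^^^^^^^^^^^^^^^^
AttributeError: 'float' object has no attribute 'round'
```

```bash
sed -i "s/s\['finger_gap'\].round(1)/round(s['finger_gap'],1)/" hov.py; python3 hov.py 1 wood 28 16 0
```

```text
[534.7  -2.8 150.9] [179.4  60.3   2. ] [ -2.7  58.2  45.2  -6.8 136.6  82.7] 33.6
expected face [[280.0, 205.0], [368.0, 205.0], [372.0, 364.0], [276.0, 364.0]]
seen face px: rows [172. 369.] cols [232. 418.] 26500
28.0 [536.9  -2.   96.7]
2 rows [0.801, -0.014, 0.418, -0.011, 0.064, -0.04]
16.0 [536.9  -2.   84.7]
1 rows [0.345, -0.0, 0.202, 0.0, 0.0, 0.0]
0.0 [536.9  -2.   68.7]
1 rows [0.461, -0.0, 0.269, 0.0, 0.0, 0.0]
```

```bash
python3 - <<'E'
from h import *
im=snapshot('wrist'); g=cv2.GaussianBlur(im,(3,3),0).astype(int)
d=np.abs(np.diff(g[150:400,300:350].mean(1),axis=0)).sum(1); i=np.argsort(d)[::-1][:10]; print('row edges',sorted((int(k+150),int(d[k])) for k in i))
for r in (230,280,330):
    d=np.abs(np.diff(g[r-6:r+6,240:410].mean(0),axis=0)).sum(1); i=np.argsort(d)[::-1][:8]; print(r,'col edges',sorted((int(k+240),int(d[k])) for k in i))
E
```

```text
row edges [(199, 57), (200, 88), (201, 65), (360, 40), (361, 59), (382, 48), (383, 44), (389, 45), (390, 58), (391, 43)]
230 col edges [(278, 43), (279, 79), (280, 62), (281, 20), (368, 35), (369, 60), (370, 55), (371, 25)]
280 col edges [(263, 63), (264, 49), (266, 66), (267, 42), (278, 37), (370, 57), (371, 63), (372, 32)]
330 col edges [(266, 158), (267, 146), (283, 111), (284, 113), (365, 127), (366, 118), (382, 123), (383, 125)]
```

```bash
python3 - <<'E'
from h import *
import pickle
s=sense(); Rt=rot(s['tcp_rot']); c0,R0=pickle.load(open('hold.pkl','rb'))
c,Rc=inhand(np.array([(279,200.5),(370,200.5),(373,361),(276,361)]),s)
print('fit c',c,'model',c0); print('fit h up-comp deg', np.degrees(np.arcsin((R0.inv()*Rc).apply([1,0,0]))).round(1))
E
```

```text
inhand c [ 7.5  0.2 24.9] rotvec deg [-0. 69. -0.] res px 0.7
fit c [ 7.45223503  0.20865305 24.87148561] model [ 5.03923158  0.         26.52093577]
fit h up-comp deg [88.7 -0.1  1.3]
```

```bash
python3 - <<'E'
from h import *
R=rot([180,60.8,2.7]); a=np.array([533.3,-2.2,97.]); to((a,R),3); move(a,R,a-[0,0,5],R,1)
E
```

```text
3 rows [0.532, -0.0, 0.334, 0.001, -0.06, -0.023]
1 rows [0.145, -0.0, 0.081, 0.0, 0.0, 0.0]
```

>>> {"method": "apply_moves", "body": {"deltas": [[0.532,0,0.334,0,-0.06,-0.023,0.2],[0.532,0,0.334,0,-0.06,-0.023,0.2],[0.532,0,0.334,0,-0.06,-0.023,0.2],[0.145,0,0.081,0,0,0,0.2],[0,0,0,0,0,0,0.2]]}}

```text
time: 34.85
tool_pos: [533.4, -2.5, 92.8]
tcp_rot: [180.0, 60.9, 2.7]
ft_force: [0.5, -0.4, -0.3]
finger_gap: 34.1
grip_force: 60.7
```

>>> {"method": "apply_moves", "body": {"deltas": [[0.12,0,0.067,0,0,0,0.2],[0,0,0,0,0,0,0.2]]}}

```text
time: 35.1
tool_pos: [534.0, -2.5, 90.0]
tcp_rot: [179.9, 60.7, 2.6]
ft_force: [0.6, 0.1, 1.6]
finger_gap: 34.3
grip_force: 61.2
```

>>> {"method": "apply_moves", "body": {"deltas": [[0.12,0,0.067,0,0,0,0.2],[0,0,0,0,0,0,0.2]]}}

```text
time: 35.35
tool_pos: [534.7, -2.4, 88.7]
tcp_rot: [179.9, 60.7, 2.6]
ft_force: [3.3, 1.7, 16.3]
finger_gap: 33.9
grip_force: 63.6
```

>>> {"method": "apply_moves", "body": {"deltas": [[-0.16,0,-0.09,0,0,0,0.2],[0.05,0,-0.087,0,0,0,0.2],[0,0,0,0,0,0,0.2]]}}

```text
time: 35.72
tool_pos: [536.8, -2.4, 90.2]
tcp_rot: [179.9, 60.8, 2.7]
ft_force: [-0.4, 0.6, -0.4]
finger_gap: 34.0
grip_force: 60.7
```

>>> {"method": "apply_moves", "body": {"deltas": [[0.14,0,0.078,0,0,0,0.2],[0.1,0,0.056,0,0,0,0.2],[0,0,0,0,0,0,0.2]]}}

```text
time: 36.1
tool_pos: [536.3, -2.4, 81.6]
tcp_rot: [180.0, 60.9, 2.7]
ft_force: [-0.5, 0.2, -1.4]
finger_gap: 34.1
grip_force: 60.7
```

It went in at x=536.3, which is just what the grasp model said. I continue down.

>>> {"method": "apply_moves", "body": {"deltas": [[0.12,0,0.067,0,0,0,0.2],[0.12,0,0.067,0,0,0,0.2],[0,0,0,0,0,0,0.2]]}}

```text
time: 36.48
tool_pos: [536.4, -2.4, 73.6]
tcp_rot: [179.9, 60.8, 2.7]
ft_force: [-0.8, 0.6, -0.7]
finger_gap: 34.2
grip_force: 60.7
```

>>> {"method": "apply_moves", "body": {"deltas": [[0.06,0,0.033,0,0,0,0.2],[0.05,0,0.028,0,0,0,0.2],[0,0,0,0,0,0,0.2]]}}

```text
time: 36.85
tool_pos: [536.7, -2.4, 70.2]
tcp_rot: [179.9, 60.8, 2.7]
ft_force: [0.6, -0.1, 0.7]
finger_gap: 34.2
grip_force: 60.8
```

>>> {"method": "apply_moves", "body": {"deltas": [[0.06,0,0.033,0,0,0,0.2],[0,0,0,0,0,0,0.2]]}}

```text
time: 37.1
tool_pos: [536.9, -2.3, 69.8]
tcp_rot: [179.9, 60.8, 2.6]
ft_force: [-0.4, -0.8, 7.0]
finger_gap: 34.5
grip_force: 60.9
```

>>> {"method": "apply_moves", "body": {"deltas": [[0.04,0,0.022,0,0,0,0.2],[0,0,0,0,0,0,0.2]]}}

```text
time: 37.35
tool_pos: [537.1, -2.3, 69.7]
tcp_rot: [179.9, 60.8, 2.6]
ft_force: [-0.9, -0.0, 12.4]
finger_gap: 34.1
grip_force: 61.0
```

>>> {"method": "apply_moves", "body": {"deltas": [[0,0,0,0,0,0,0.6],[0,0,0,0,0,0,0.6],[0,0,0,0,0,0,0.6],[-0.4,0,-0.22,0,0,0,0.6],[-0.4,0,-0.22,0,0,0,0.6],[-0.87,0,-0.49,0,0,0,0.6],[-0.87,0,-0.49,0,0,0,0.6],[-0.87,0,-0.49,0,0,0,0.6]]}}

```text
time: 38.35
tool_pos: [537.1, -2.3, 186.8]
tcp_rot: [179.9, 60.7, 2.6]
ft_force: [0.3, -0.8, -0.4]
finger_gap: 51.0
grip_force: 0.0
```

```bash
python3 - <<'E'
from h import *
s=sense(); print(s['tool_pos'].round(1)); c=coupons(s,snapshot('wrist')); t=snapshot('top'); coupons(None,t,'top')
# standing tops (wood side faces, z=86) in the top view: brightness at the predicted centres of slots 0..5
e=np.array([np.cos(RY),np.sin(RY)])
for k in range(6):
    P=np.r_[RACK+(-75+30*k)*e,86 if k<2 else 16]; x,y=w2p('top',P)[0]; print(k,(round(x),round(y)),t[int(y)-1:int(y)+2,int(x)-2:int(x)+3].mean((0,1)).round())
P=pickf(618.5,197.3,14,80); to(P,20); print(P[0].round(1))
E
```

```text
[537.1  -2.3 186.8]
blue xy 616.9 195.9 size 63.4 33.4 yaw 12.9
yellow xy 503.1 342.4 size 66.0 37.4 yaw 10.0
0 (325, 241) [222. 207. 182.]
1 (324, 230) [223. 208. 183.]
2 (323, 226) [223. 208. 183.]
3 (322, 216) [223. 208. 183.]
4 (321, 206) [223. 208. 184.]
5 (320, 196) [222. 207. 184.]
20 rows [0.194, -0.302, 0.076, -0.035, 0.982, -0.132]
[599.1 192.5 124. ]
```

>>> {"method": "apply_moves", "body": {"deltas": [[0.19,-0.3,0.076,-0.035,0.98,-0.13,0.62],[0.19,-0.3,0.076,-0.035,0.98,-0.13,0.62],[0.19,-0.3,0.076,-0.035,0.98,-0.13,0.62],[0.19,-0.3,0.076,-0.035,0.98,-0.13,0.62],[0.19,-0.3,0.076,-0.035,0.98,-0.13,0.62],[0.19,-0.3,0.076,-0.035,0.98,-0.13,0.62],[0.19,-0.3,0.076,-0.035,0.98,-0.13,0.62]]}}

```text
time: 39.33
tool_pos: [547.3, 62.7, 145.7]
tcp_rot: [-177.6, 29.1, 7.6]
ft_force: [-0.9, 0.5, 0.1]
finger_gap: 52.8
grip_force: 0.0
```

>>> {"method": "apply_moves", "body": {"deltas": [[0.19,-0.3,0.076,-0.035,0.98,-0.13,0.62],[0.19,-0.3,0.076,-0.035,0.98,-0.13,0.62],[0.19,-0.3,0.076,-0.035,0.98,-0.13,0.62],[0.19,-0.3,0.076,-0.035,0.98,-0.13,0.62],[0.19,-0.3,0.076,-0.035,0.98,-0.13,0.62],[0.19,-0.3,0.076,-0.035,0.98,-0.13,0.62],[0.19,-0.3,0.076,-0.035,0.98,-0.13,0.62]]}}

```text
time: 40.2
tool_pos: [571.4, 130.9, 122.5]
tcp_rot: [-178.0, -2.5, 10.6]
ft_force: [0.3, 0.1, 0.3]
finger_gap: 53.1
grip_force: 0.0
```

>>> {"method": "apply_moves", "body": {"deltas": [[0.19,-0.3,0.076,-0.035,0.98,-0.13,0.62],[0.19,-0.3,0.076,-0.035,0.98,-0.13,0.62],[0.19,-0.3,0.076,-0.035,0.98,-0.13,0.62],[0.19,-0.3,0.076,-0.035,0.98,-0.13,0.62],[0.19,-0.3,0.076,-0.035,0.98,-0.13,0.62],[0.19,-0.3,0.076,-0.035,0.98,-0.13,0.62],[0,0,0,0,0,0,0.62]]}}

```text
time: 41.08
tool_pos: [593.8, 191.3, 117.3]
tcp_rot: [-179.9, -29.2, 13.8]
ft_force: [-0.0, 0.2, 0.3]
finger_gap: 52.9
grip_force: 0.0
```

```bash
sed -i 's/off=20,z=44/off=20,z=47/' h.py; python3 look.py blue wr9; python3 - <<'E'
from h import *
t=snapshot('top'); e=np.array([np.cos(RY),np.sin(RY)])
for k in range(6):
    P=np.r_[RACK+(-75+30*k)*e,86 if k<2 else 16]; x,y=w2p('top',P)[0]; print(k,(round(x),round(y)),t[int(y)-1:int(y)+2,int(x)-2:int(x)+3].mean((0,1)).round())
E
```

```text
[593.8 191.3 117.3] [-179.9  -29.2   13.8] [ 12.8  -6.4 118.1   1.   39.1  88.4]
blue xy 619.4 197.5 size 67.6 38.6 yaw 14.1
3 rows [-0.334, -0.001, 0.717, 0.003, 0.055, -0.019]
[600.  192.6  47. ]
0 (325, 241) [229. 185. 130.]
1 (324, 230) [242. 201. 142.]
2 (323, 226) [ 53. 117. 227.]
3 (322, 216) [ 53. 117. 227.]
4 (321, 206) [ 51. 115. 225.]
5 (320, 196) [ 51. 114. 222.]
```

Slots 0 and 1 show wood-coloured tops in the top view, so both coupons stand. Now blue.

>>> {"method": "apply_moves", "body": {"deltas": [[-0.334,0,0.717,0,0.055,-0.02,0.62],[-0.334,0,0.717,0,0.055,-0.02,0.62],[-0.334,0,0.717,0,0.055,-0.02,0.62],[0,0,0,0,0,0,0.62]]}}

```text
time: 41.68
tool_pos: [599.7, 191.7, 45.1]
tcp_rot: [180.0, -29.8, 14.0]
ft_force: [-0.6, 0.8, 0.2]
finger_gap: 53.0
grip_force: 0.0
```

>>> {"method": "apply_moves", "body": {"deltas": [[0,0,0,0,0,0,0.2],[0,0,0,0,0,0,0.2],[0,0,0,0,0,0,0.2],[0,0,0,0,0,0,0.2]], "grip_force": 60}}

```text
time: 42.18
tool_pos: [605.7, 194.2, 53.9]
tcp_rot: [180.0, -30.7, 14.1]
ft_force: [-2.7, 4.2, 12.3]
finger_gap: 17.6
grip_force: 20.1
```

```bash
sed -i 's/placef(k,c,Rc,62)/placef(k,c,Rc,88)/; s/\[0,0,90\]/[0,0,110]/' grip.py; python3 grip.py 2
```

```text
raw c [-2.1  0.1 31.2]
tilt etc [ 149.3   -0.  -180. ]
lift
4 rows [0.469, 0.001, -0.788, 0.0, 0.0, 0.0]
transfer
20 rows [-0.107, 0.313, 0.034, 0.034, -0.978, 0.132]
[ 5.744e+02 -1.000e-01  1.531e+02] [180.   59.3   2.8]
```

The jaws slid off blue (gap 17.6) because that grasp was too high. I open, rise, look again and grasp lower.

>>> {"method": "apply_moves", "body": {"deltas": [[0,0,0,0,0,0,0.62],[0,0,0,0,0,0,0.62],[0,0,0,0,0,0,0.62],[0.42,0,-0.72,0,0,0,0.62],[0.42,0,-0.72,0,0,0,0.62],[0,0,0,0,0,0,0.62]]}}

```text
time: 42.92
tool_pos: [602.9, 192.9, 100.2]
tcp_rot: [179.9, -30.4, 14.1]
ft_force: [-0.1, 0.2, -0.1]
finger_gap: 52.7
grip_force: 0.0
```

```bash
sed -i 's/off=20,z=47/off=20,z=38/' h.py; python3 look.py blue wr10
```

```text
[602.9 192.9 100.2] [179.9 -30.4  14.1] [ 12.8  -4.1 118.3   1.   35.4  88. ]
blue xy 624.3 192.4 size 68.1 38.5 yaw 17.4
2 rows [-0.48, 0.115, 0.884, 0.186, -0.025, -0.31]
[605.2 186.4  38. ]
```

>>> {"method": "apply_moves", "body": {"deltas": [[-0.32,0.077,0.59,0.12,-0.017,-0.2,0.62],[-0.32,0.077,0.59,0.12,-0.017,-0.2,0.62],[-0.32,0.077,0.59,0.12,-0.017,-0.2,0.62],[0,0,0,0,0,0,0.62]]}}

```text
time: 43.48
tool_pos: [601.7, 185.4, 32.9]
tcp_rot: [-179.9, -29.5, 17.2]
ft_force: [-0.0, 0.6, -0.2]
finger_gap: 53.0
grip_force: 0.0
```

>>> {"method": "apply_moves", "body": {"deltas": [[0,0,0,0,0,0,0.45],[0,0,0,0,0,0,0.4],[0,0,0,0,0,0,0.4],[0,0,0,0,0,0,0.4]], "grip_force": 60}}

```text
time: 43.98
tool_pos: [604.8, 186.5, 37.6]
tcp_rot: [-180.0, -29.9, 17.3]
ft_force: [-0.3, 0.4, -1.2]
finger_gap: 38.2
grip_force: 62.3
```

```bash
python3 -c "
from h import *
s=sense(); print(s)"; python3 grip.py 2
```

```text
{'time': 43.975, 'joint_pos': array([ 10.6632777 ,   2.79579644, 119.16090411,   6.93193878,
        28.4456378 ,  78.16773208]), 'qd': array([-0.00419051,  0.18242024,  0.1297099 , -0.02286366, -0.05869248,
       -0.02319448]), 'joint_efforts': array([ 8.37375439e-03, -4.62792957e+01, -4.37103510e+01,  3.58445160e-01,
       -3.63119557e+00,  6.99672819e-03]), 'tool_pos': array([604.77546854, 186.49284711,  37.60410303]), 'tcp_rot': array([-179.99552815,  -29.93857528,   17.26886844]), 'ft_force': array([-0.28972817,  0.43299282, -1.19443525]), 'wrist_torque': array([-0.07522461,  0.2749078 , -0.00452047]), 'grip_force': 62.31123447418213, 'finger_gap': 38.19133769892355}
raw c [11.9  0.2 20.2]
tilt etc [ 150.1    0.  -179.9]
lift
4 rows [0.457, -0.0, -0.794, 0.0, 0.0, 0.0]
transfer
20 rows [-0.151, 0.292, 0.001, 0.044, -0.976, 0.169]
[558.1  -0.9 159.4] [179.8  60.1   2.7]
```

Firm grip this time (38.2 mm). I lift and transfer to slot 2.

>>> {"method": "apply_moves", "body": {"deltas": [[0.46,0,-0.79,0,0,0,0.2],[0.46,0,-0.79,0,0,0,0.2],[0.46,0,-0.79,0,0,0,0.2],[0.46,0,-0.79,0,0,0,0.2],[-0.15,0.29,0,0.044,-0.976,0.17,0.2],[-0.15,0.29,0,0.044,-0.976,0.17,0.2],[-0.15,0.29,0,0.044,-0.976,0.17,0.2],[-0.15,0.29,0,0.044,-0.976,0.17,0.2]]}}

```text
time: 44.98
tool_pos: [599.1, 148.3, 139.6]
tcp_rot: [-178.1, -11.8, 14.2]
ft_force: [0.8, 0.0, -1.0]
finger_gap: 38.0
grip_force: 62.4
```

>>> {"method": "apply_moves", "body": {"deltas": [[-0.15,0.29,0,0.044,-0.976,0.17,0.2],[-0.15,0.29,0,0.044,-0.976,0.17,0.2],[-0.15,0.29,0,0.044,-0.976,0.17,0.2],[-0.15,0.29,0,0.044,-0.976,0.17,0.2],[-0.15,0.29,0,0.044,-0.976,0.17,0.2],[-0.15,0.29,0,0.044,-0.976,0.17,0.2],[-0.15,0.29,0,0.044,-0.976,0.17,0.2],[-0.15,0.29,0,0.044,-0.976,0.17,0.2]]}}

```text
time: 45.98
tool_pos: [579.1, 72.9, 138.6]
tcp_rot: [-176.9, 24.2, 9.6]
ft_force: [0.3, -0.4, -0.3]
finger_gap: 38.2
grip_force: 62.4
```

>>> {"method": "apply_moves", "body": {"deltas": [[-0.15,0.29,0,0.044,-0.976,0.17,0.2],[-0.15,0.29,0,0.044,-0.976,0.17,0.2],[-0.15,0.29,0,0.044,-0.976,0.17,0.2],[-0.15,0.29,0,0.044,-0.976,0.17,0.2],[-0.15,0.29,0,0.044,-0.976,0.17,0.2],[-0.15,0.29,0,0.044,-0.976,0.17,0.2],[-0.15,0.29,0,0.044,-0.976,0.17,0.2],[-0.15,0.29,0,0.044,-0.976,0.17,0.2]]}}

```text
time: 46.98
tool_pos: [559.1, 0.2, 158.8]
tcp_rot: [179.7, 60.2, 2.5]
ft_force: [0.6, -0.1, -0.7]
finger_gap: 37.7
grip_force: 62.4
```

>>> {"method": "apply_moves", "body": {"deltas": [[0,0,0,0,0,0,0.2],[0,0,0,0,0,0,0.2],[0,0,0,0,0,0,0.2]]}}

```text
time: 47.35
tool_pos: [559.3, 0.8, 159.8]
tcp_rot: [179.7, 59.9, 2.6]
ft_force: [0.8, 0.3, -1.2]
finger_gap: 38.1
grip_force: 62.4
```

```bash
python3 hov.py 2 blue 28 16 0
```

```text
[559.3   0.8 159.8] [179.7  59.9   2.6] [ -2.3  62.1  37.7  -7.  139.8  82.2] 38.1
expected face [[278.0, 192.0], [370.0, 192.0], [375.0, 358.0], [274.0, 358.0]]
seen face px: rows [192. 353.] cols [235.74 372.  ] 15875
28.0 [558.1  -0.9  99.4]
2 rows [0.861, 0.026, 0.523, -0.0, -0.015, -0.006]
16.0 [558.1  -0.9  87.4]
1 rows [0.347, -0.001, 0.2, 0.0, 0.0, 0.0]
0.0 [558.1  -0.9  71.4]
1 rows [0.462, -0.001, 0.266, 0.0, 0.0, 0.0]
```

>>> {"method": "apply_moves", "body": {"deltas": [[0.43,0.013,0.26,0,0,0,0.2],[0.43,0.013,0.26,0,0,0,0.2],[0.43,0.013,0.26,0,0,0,0.2],[0.43,0.013,0.26,0,0,0,0.2],[0,0,0,0,0,0,0.2],[0,0,0,0,0,0,0.2],[0,0,0,0,0,0,0.2]]}}

```text
time: 48.28
tool_pos: [558.2, -1.3, 99.4]
tcp_rot: [179.7, 60.0, 2.5]
ft_force: [0.2, -0.0, -0.4]
finger_gap: 38.1
grip_force: 62.4
```

```bash
python3 hov.py 2 blue 15
```

```text
[558.2  -1.3  99.4] [179.7  60.    2.5] [ -2.5  66.2  37.7  -6.6 135.8  82.7] 38.1
expected face [[278.0, 192.0], [370.0, 192.0], [375.0, 358.0], [274.0, 358.0]]
seen face px: rows [171. 353.] cols [255. 374.] 18773
15.0 [558.1  -0.9  86.4]
1 rows [0.375, -0.015, 0.219, -0.006, -0.012, -0.017]
```

>>> {"method": "apply_moves", "body": {"deltas": [[0.12,-0.015,0.07,0,0,0,0.2],[0.12,0,0.07,0,0,0,0.2],[0.12,0,0.07,0,0,0,0.2],[0,0,0,0,0,0,0.2]]}}

```text
time: 48.82
tool_pos: [558.0, -0.8, 91.8]
tcp_rot: [179.6, 60.2, 2.4]
ft_force: [-1.8, -0.0, 27.0]
finger_gap: 38.3
grip_force: 63.7
```

>>> {"method": "apply_moves", "body": {"deltas": [[0.1,0,0.058,0,0,0,0.2],[0,0,0,0,0,0,0.2]]}}

```text
time: 49.08
tool_pos: [558.2, -0.8, 91.5]
tcp_rot: [179.6, 60.3, 2.3]
ft_force: [-3.6, -0.6, 41.5]
finger_gap: 37.9
grip_force: 64.3
```

Blocked with a small -x reaction, so I lift slightly and shift -x by 2 mm.

>>> {"method": "apply_moves", "body": {"deltas": [[-0.32,0,-0.185,0,0,0,0.2],[-0.033,0,0.058,0,0,0,0.2],[0,0,0,0,0,0,0.2],[0,0,0,0,0,0,0.2]]}}

```text
time: 49.58
tool_pos: [555.2, -1.0, 92.8]
tcp_rot: [179.7, 60.2, 2.5]
ft_force: [-0.4, -0.5, -0.9]
finger_gap: 38.3
grip_force: 62.4
```

>>> {"method": "apply_moves", "body": {"deltas": [[0.12,0,0.07,0,0,0,0.2],[0.12,0,0.07,0,0,0,0.2],[0,0,0,0,0,0,0.2]]}}

```text
time: 49.95
tool_pos: [555.2, -1.0, 84.6]
tcp_rot: [179.7, 60.2, 2.5]
ft_force: [0.5, -1.0, 0.2]
finger_gap: 38.1
grip_force: 62.4
```

>>> {"method": "apply_moves", "body": {"deltas": [[0.12,0,0.07,0,0,0,0.2],[0.12,0,0.07,0,0,0,0.2],[0.04,0,0.023,0,0,0,0.2],[0,0,0,0,0,0,0.2],[0,0,0,0,0,0,0.2]]}}

```text
time: 50.58
tool_pos: [555.6, -1.0, 75.8]
tcp_rot: [179.7, 60.1, 2.5]
ft_force: [0.2, -1.0, -0.6]
finger_gap: 38.3
grip_force: 62.4
```

>>> {"method": "apply_moves", "body": {"deltas": [[0.06,0,0.035,0,0,0,0.2],[0,0,0,0,0,0,0.2],[0,0,0,0,0,0,0.2]]}}

```text
time: 50.95
tool_pos: [555.5, -1.1, 73.6]
tcp_rot: [179.7, 60.1, 2.5]
ft_force: [-0.7, -0.2, 0.4]
finger_gap: 38.3
grip_force: 62.4
```

>>> {"method": "apply_moves", "body": {"deltas": [[0.05,0,0.029,0,0,0,0.2],[0,0,0,0,0,0,0.2],[0,0,0,0,0,0,0.2]]}}

```text
time: 51.32
tool_pos: [555.7, -1.1, 72.6]
tcp_rot: [179.7, 60.1, 2.5]
ft_force: [0.1, -0.7, 5.5]
finger_gap: 37.9
grip_force: 62.7
```

Seated. Release and rise, then yellow.

>>> {"method": "apply_moves", "body": {"deltas": [[0,0,0,0,0,0,0.6],[0,0,0,0,0,0,0.6],[0,0,0,0,0,0,0.6],[-0.4,0,-0.23,0,0,0,0.6],[-0.4,0,-0.23,0,0,0,0.6],[-0.87,0,-0.5,0,0,0,0.6],[-0.87,0,-0.5,0,0,0,0.6],[-0.87,0,-0.5,0,0,0,0.6]]}}

```text
time: 52.32
tool_pos: [555.7, -0.8, 192.6]
tcp_rot: [179.7, 60.0, 2.5]
ft_force: [0.3, -0.2, -0.4]
finger_gap: 51.5
grip_force: 0.0
```

```bash
python3 - <<'E'
from h import *
s=sense(); print(s['tool_pos'].round(1)); c=coupons(s,snapshot('wrist')); coupons(None,snapshot('top'),'top')
x,y,t=c.get('yellow',(503,342,10)); P=pickf(x+2.5,y+1.5,t,90); to(P,24); print(P[0].round(1))
E
```

```text
[555.7  -0.8 192.6]
yellow xy 502.2 341.9 size 66.6 37.0 yaw 10.0
24 rows [-0.018, -0.478, 0.123, -0.017, 0.814, -0.071]
[485.8 340.  128. ]
```

>>> {"method": "apply_moves", "body": {"deltas": [[-0.018,-0.478,0.123,-0.017,0.814,-0.07,0.62],[-0.018,-0.478,0.123,-0.017,0.814,-0.07,0.62],[-0.018,-0.478,0.123,-0.017,0.814,-0.07,0.62],[-0.018,-0.478,0.123,-0.017,0.814,-0.07,0.62],[-0.018,-0.478,0.123,-0.017,0.814,-0.07,0.62],[-0.018,-0.478,0.123,-0.017,0.814,-0.07,0.62],[-0.018,-0.478,0.123,-0.017,0.814,-0.07,0.62],[-0.018,-0.478,0.123,-0.017,0.814,-0.07,0.62]]}}

```text
time: 53.42
tool_pos: [523.7, 112.8, 174.3]
tcp_rot: [-178.6, 30.1, 5.7]
ft_force: [0.9, 0.8, 0.6]
finger_gap: 53.3
grip_force: 0.0
```

>>> {"method": "apply_moves", "body": {"deltas": [[-0.018,-0.478,0.123,-0.017,0.814,-0.07,0.62],[-0.018,-0.478,0.123,-0.017,0.814,-0.07,0.62],[-0.018,-0.478,0.123,-0.017,0.814,-0.07,0.62],[-0.018,-0.478,0.123,-0.017,0.814,-0.07,0.62],[-0.018,-0.478,0.123,-0.017,0.814,-0.07,0.62],[-0.018,-0.478,0.123,-0.017,0.814,-0.07,0.62],[-0.018,-0.478,0.123,-0.017,0.814,-0.07,0.62],[-0.018,-0.478,0.123,-0.017,0.814,-0.07,0.62]]}}

```text
time: 54.42
tool_pos: [498.8, 226.1, 150.5]
tcp_rot: [-178.7, 0.2, 7.6]
ft_force: [-0.5, -0.0, -0.6]
finger_gap: 52.6
grip_force: 0.0
```

>>> {"method": "apply_moves", "body": {"deltas": [[-0.018,-0.478,0.123,-0.017,0.814,-0.07,0.62],[-0.018,-0.478,0.123,-0.017,0.814,-0.07,0.62],[-0.018,-0.478,0.123,-0.017,0.814,-0.07,0.62],[-0.018,-0.478,0.123,-0.017,0.814,-0.07,0.62],[-0.018,-0.478,0.123,-0.017,0.814,-0.07,0.62],[-0.018,-0.478,0.123,-0.017,0.814,-0.07,0.62],[-0.018,-0.478,0.123,-0.017,0.814,-0.07,0.62],[-0.018,-0.478,0.123,-0.017,0.814,-0.07,0.62]]}}

```text
time: 55.42
tool_pos: [483.7, 340.4, 122.9]
tcp_rot: [-179.9, -29.7, 9.9]
ft_force: [-0.4, 0.1, -0.9]
finger_gap: 53.1
grip_force: 0.0
```

>>> {"method": "apply_moves", "body": {"deltas": [[0,0,0,0,0,0,0.62],[0,0,0,0,0,0,0.62],[0,0,0,0,0,0,0.62]]}}

```text
time: 55.8
tool_pos: [484.6, 339.6, 123.4]
tcp_rot: [-179.9, -29.6, 9.8]
ft_force: [-0.1, -0.1, 0.0]
finger_gap: 52.8
grip_force: 0.0
```

```bash
python3 look.py yellow wr11;  python3 - <<'E'
from h import *
t=snapshot('top'); e=np.array([np.cos(RY),np.sin(RY)])
for k in range(6):
    P=np.r_[RACK+(-75+30*k)*e,86 if k<3 else 16]; x,y=w2p('top',P)[0]; print(k,(round(x),round(y)),t[int(y)-1:int(y)+2,int(x)-2:int(x)+3].mean((0,1)).round())
E
```

```text
[484.6 339.6 123.4] [-179.9  -29.6    9.8] [ 37.9  -8.9 119.8 -19.4  44.2 129.1]
yellow xy 505.5 344.0 size 68.4 38.5 yaw 10.8
3 rows [-0.458, -0.004, 0.83, 0.028, 0.029, -0.061]
[485.8 340.3  38. ]
0 (325, 241) [227. 183. 129.]
1 (324, 230) [241. 197. 136.]
2 (323, 220) [235. 191. 150.]
3 (322, 216) [ 52. 114. 224.]
4 (321, 206) [ 50. 113. 222.]
5 (320, 196) [ 50. 112. 220.]
```

Three coupons stand in slots 0-2. Now I descend on yellow, settle, and grip.

>>> {"method": "apply_moves", "body": {"deltas": [[-0.34,0,0.62,0.02,0.02,-0.045,0.62],[-0.34,0,0.62,0.02,0.02,-0.045,0.62],[-0.34,0,0.62,0.02,0.02,-0.045,0.62],[-0.34,0,0.62,0.02,0.02,-0.045,0.62],[0,0,0,0,0,0,0.62],[0,0,0,0,0,0,0.62],[0,0,0,0,0,0,0.62]]}}

```text
time: 56.78
tool_pos: [486.2, 340.8, 39.4]
tcp_rot: [-180.0, -30.1, 10.8]
ft_force: [-0.1, 0.1, 1.4]
finger_gap: 53.2
grip_force: 0.0
```

>>> {"method": "apply_moves", "body": {"deltas": [[0,0,0,0,0,0,0.45],[0,0,0,0,0,0,0.4],[0,0,0,0,0,0,0.4],[0,0,0,0,0,0,0.4],[0,0,0,0,0,0,0.4]], "grip_force": 60}}

```text
time: 57.4
tool_pos: [486.3, 341.1, 39.4]
tcp_rot: [-179.9, -30.1, 10.8]
ft_force: [-0.9, 0.9, 6.8]
finger_gap: 37.7
grip_force: 60.6
```

```bash
python3 grip.py 3
```

```text
raw c [10.   0.8 21.3]
tilt etc [149.9   0.  179.9]
lift
4 rows [0.46, -0.001, -0.793, 0.0, 0.0, 0.0]
transfer
20 rows [0.104, 0.584, -0.054, 0.025, -0.98, 0.094]
[589.9   0.6 158.4] [-179.9   59.9    2.9]
```

>>> {"method": "apply_moves", "body": {"deltas": [[0.46,0,-0.79,0,0,0,0.2],[0.46,0,-0.79,0,0,0,0.2],[0.46,0,-0.79,0,0,0,0.2],[0.46,0,-0.79,0,0,0,0.2],[0.1,0.58,-0.054,0.025,-0.98,0.094,0.2],[0.1,0.58,-0.054,0.025,-0.98,0.094,0.2],[0.1,0.58,-0.054,0.025,-0.98,0.094,0.2],[0.1,0.58,-0.054,0.025,-0.98,0.094,0.2]]}}

```text
time: 58.4
tool_pos: [506.4, 272.8, 157.8]
tcp_rot: [-178.9, -11.8, 9.1]
ft_force: [0.3, -0.5, -1.5]
finger_gap: 37.9
grip_force: 60.4
```

>>> {"method": "apply_moves", "body": {"deltas": [[0.1,0.58,-0.054,0.025,-0.98,0.094,0.2],[0.1,0.58,-0.054,0.025,-0.98,0.094,0.2],[0.1,0.58,-0.054,0.025,-0.98,0.094,0.2],[0.1,0.58,-0.054,0.025,-0.98,0.094,0.2],[0.1,0.58,-0.054,0.025,-0.98,0.094,0.2],[0.1,0.58,-0.054,0.025,-0.98,0.094,0.2],[0.1,0.58,-0.054,0.025,-0.98,0.094,0.2],[0.1,0.58,-0.054,0.025,-0.98,0.094,0.2]]}}

```text
time: 59.4
tool_pos: [549.9, 138.0, 165.3]
tcp_rot: [-178.3, 24.2, 6.6]
ft_force: [0.3, 0.8, 0.1]
finger_gap: 37.5
grip_force: 60.4
```

>>> {"method": "apply_moves", "body": {"deltas": [[0.1,0.58,-0.054,0.025,-0.98,0.094,0.2],[0.1,0.58,-0.054,0.025,-0.98,0.094,0.2],[0.1,0.58,-0.054,0.025,-0.98,0.094,0.2],[0.1,0.58,-0.054,0.025,-0.98,0.094,0.2],[0.1,0.58,-0.054,0.025,-0.98,0.094,0.2],[0.1,0.58,-0.054,0.025,-0.98,0.094,0.2],[0.1,0.58,-0.054,0.025,-0.98,0.094,0.2],[0.1,0.58,-0.054,0.025,-0.98,0.094,0.2]]}}

```text
time: 60.4
tool_pos: [586.8, 1.5, 157.2]
tcp_rot: [179.9, 60.2, 2.7]
ft_force: [-0.8, -0.6, -0.5]
finger_gap: 38.2
grip_force: 60.4
```

>>> {"method": "apply_moves", "body": {"deltas": [[0,0,0,0,0,0,0.2],[0,0,0,0,0,0,0.2],[0,0,0,0,0,0,0.2]]}}

```text
time: 60.78
tool_pos: [587.3, 2.8, 159.6]
tcp_rot: [179.9, 59.8, 2.7]
ft_force: [-0.1, -0.5, 0.5]
finger_gap: 38.2
grip_force: 60.5
```

```bash
python3 hov.py 3 yellow 25
```

```text
[587.3   2.8 159.6] [179.9  59.8   2.7] [ -2.1  68.8  26.8  -7.4 143.9  81.6] 38.2
expected face [[278.0, 196.0], [370.0, 196.0], [374.0, 360.0], [274.0, 360.0]]
seen face px: rows [197. 357.] cols [279. 371.] 15239
25.0 [589.9   0.6  95.4]
2 rows [0.946, 0.038, 0.503, 0.011, -0.011, -0.009]
```

>>> {"method": "apply_moves", "body": {"deltas": [[0.467,0.019,0.255,0,0,0,0.2],[0.467,0.019,0.255,0,0,0,0.2],[0.467,0.019,0.255,0,0,0,0.2],[0.467,0.019,0.255,0,0,0,0.2],[0,0,0,0,0,0,0.2],[0,0,0,0,0,0,0.2],[0,0,0,0,0,0,0.2]]}}

```text
time: 61.7
tool_pos: [588.6, -0.4, 94.0]
tcp_rot: [179.9, 60.0, 2.7]
ft_force: [-0.8, 0.2, -0.6]
finger_gap: 37.9
grip_force: 60.5
```

>>> {"method": "apply_moves", "body": {"deltas": [[0.12,0,0.068,0,0,0,0.2],[0.05,0,0.028,0,0,0,0.2],[0,0,0,0,0,0,0.2],[0,0,0,0,0,0,0.2]]}}

```text
time: 62.2
tool_pos: [588.8, -0.3, 90.4]
tcp_rot: [179.8, 60.0, 2.6]
ft_force: [0.9, 1.3, 11.1]
finger_gap: 38.0
grip_force: 61.0
```

>>> {"method": "apply_moves", "body": {"deltas": [[-0.15,-0.027,-0.085,0,0,0,0.2],[0.017,0,-0.029,0,0,0,0.2],[0,0,0,0,0,0,0.2],[0,0,0,0,0,0,0.2]]}}

```text
time: 62.7
tool_pos: [589.2, 0.5, 92.6]
tcp_rot: [179.9, 60.1, 2.7]
ft_force: [0.9, -0.4, -1.2]
finger_gap: 38.0
grip_force: 60.4
```

>>> {"method": "apply_moves", "body": {"deltas": [[0.12,0,0.068,0,0,0,0.2],[0.07,0,0.04,0,0,0,0.2],[0,0,0,0,0,0,0.2],[0,0,0,0,0,0,0.2]]}}

```text
time: 63.2
tool_pos: [589.3, 0.6, 86.2]
tcp_rot: [179.9, 60.1, 2.7]
ft_force: [-0.3, 1.6, -1.7]
finger_gap: 37.8
grip_force: 60.4
```

Entered. Down to the floor.

>>> {"method": "apply_moves", "body": {"deltas": [[0.12,0,0.068,0,0,0,0.2],[0.12,0,0.068,0,0,0,0.2],[0.07,0,0.04,0,0,0,0.2],[0,0,0,0,0,0,0.2],[0,0,0,0,0,0,0.2]]}}

```text
time: 63.82
tool_pos: [589.4, 0.6, 75.3]
tcp_rot: [179.9, 60.0, 2.7]
ft_force: [-0.6, 2.9, -1.3]
finger_gap: 38.0
grip_force: 60.3
```

>>> {"method": "apply_moves", "body": {"deltas": [[0.07,0,0.04,0,0,0,0.2],[0,0,0,0,0,0,0.2],[0,0,0,0,0,0,0.2]]}}

```text
time: 64.2
tool_pos: [589.5, 0.6, 73.5]
tcp_rot: [179.9, 60.0, 2.7]
ft_force: [-0.6, 4.3, 1.1]
finger_gap: 37.6
grip_force: 60.5
```

>>> {"method": "apply_moves", "body": {"deltas": [[0.05,0,0.028,0,0,0,0.2],[0,0,0,0,0,0,0.2],[0,0,0,0,0,0,0.2]]}}

```text
time: 64.58
tool_pos: [589.5, 0.6, 71.7]
tcp_rot: [179.9, 60.0, 2.7]
ft_force: [-0.1, 4.6, 2.5]
finger_gap: 37.9
grip_force: 60.6
```

>>> {"method": "apply_moves", "body": {"deltas": [[0.04,0,0.022,0,0,0,0.2],[0,0,0,0,0,0,0.2],[0,0,0,0,0,0,0.6],[0,0,0,0,0,0,0.6],[0,0,0,0,0,0,0.6],[-0.4,0,-0.23,0,0,0,0.6],[-0.4,0,-0.23,0,0,0,0.6],[-0.87,0,-0.5,0,0,0,0.6]]}}

```text
time: 65.58
tool_pos: [589.0, 0.5, 128.5]
tcp_rot: [179.9, 60.1, 2.7]
ft_force: [-0.7, -0.1, -0.1]
finger_gap: 51.1
grip_force: 0.0
```

>>> {"method": "apply_moves", "body": {"deltas": [[-0.87,0,-0.5,0,0,0,0.6],[-0.87,0,-0.5,0,0,0,0.6],[-0.87,0,-0.5,0,0,0,0.6],[-0.87,0,-0.5,0,0,0,0.6],[0,0,0,0,0,0,0.6]]}}

```text
time: 66.2
tool_pos: [590.2, 0.7, 253.1]
tcp_rot: [179.8, 59.6, 2.6]
ft_force: [0.4, 0.2, -0.4]
finger_gap: 50.8
grip_force: 0.0
```

```bash
python3 - <<'E'
from h import *
s=sense(); print(s['tool_pos'],s['joint_pos'].round(1))
im=snapshot('top'); coupons(None,im,'top')
hsv=cv2.cvtColor(im,cv2.COLOR_RGB2HSV); m=cv2.inRange(hsv,(5,200,150),(18,255,255)); m[:,:380]=0; m[:,480:]=0; m[:150]=0;m[300:]=0
for ct in cv2.findContours(m,0,1)[0]:
    if cv2.contourArea(ct)<15: continue
    w=p2w('top',ct[:,0],114)[:,:2]; print(cv2.minAreaRect(ct),cv2.minAreaRect(w.astype(np.float32)))
R=tool(RY,0)[0]; to((np.array([480,-230,260]),R),16)
E
```

```text
[590.17279093   0.69082503 253.09026415] [ -2.3  65.5  22.4  -9.2 151.4  79.4]
16 rows [-0.235, 0.469, 0.122, 0.001, 0.815, -0.001]
```

>>> {"method": "apply_moves", "body": {"deltas": [[-0.235,0.47,0.122,0,0.815,0,1],[-0.235,0.47,0.122,0,0.815,0,1],[-0.235,0.47,0.122,0,0.815,0,1],[-0.235,0.47,0.122,0,0.815,0,1],[-0.235,0.47,0.122,0,0.815,0,1],[-0.235,0.47,0.122,0,0.815,0,1],[-0.235,0.47,0.122,0,0.815,0,1],[-0.235,0.47,0.122,0,0.815,0,1]]}}

```text
time: 67.25
tool_pos: [534.9, -115.2, 268.6]
tcp_rot: [180.0, 30.1, 2.7]
ft_force: [-0.7, -0.1, -0.3]
finger_gap: 85.3
grip_force: 0.0
```

>>> {"method": "apply_moves", "body": {"deltas": [[-0.235,0.47,0.122,0,0.815,0,1],[-0.235,0.47,0.122,0,0.815,0,1],[-0.235,0.47,0.122,0,0.815,0,1],[-0.235,0.47,0.122,0,0.815,0,1],[-0.235,0.47,0.122,0,0.815,0,1],[-0.235,0.47,0.122,0,0.815,0,1],[-0.235,0.47,0.122,0,0.815,0,1],[-0.235,0.47,0.122,0,0.815,0,1]]}}

```text
time: 68.25
tool_pos: [478.6, -230.7, 257.3]
tcp_rot: [180.0, 0.2, 2.8]
ft_force: [-0.7, -0.2, 0.3]
finger_gap: 85.4
grip_force: 0.0
```

>>> {"method": "apply_moves", "body": {"deltas": [[0,0,0,0,0,0,1],[0,0,0,0,0,0,1],[0,0,0,0,0,0,1]]}}

```text
time: 68.62
tool_pos: [479.7, -229.9, 258.1]
tcp_rot: [180.0, 0.3, 2.8]
ft_force: [0.3, -0.0, 0.4]
finger_gap: 85.1
grip_force: 0.0
```

```bash
cat > cover.py <<'E'
from h import *
s=sense(); print(s['tool_pos'],s['tcp_rot'],s['joint_pos'].round(1))
im=snapshot('wrist'); cv2.imwrite('pics/cov.png',im[:,:,::-1])
hsv=cv2.cvtColor(im,cv2.COLOR_RGB2HSV); m=cv2.inRange(hsv,(8,190,170),(20,255,255))
for ct in cv2.findContours(m,0,1)[0]:
    if cv2.contourArea(ct)<60: continue
    w=p2w('wrist',ct[:,0],114,s)[:,:2]; print('px',[np.round(v,1) for v in cv2.minAreaRect(ct)],'w114',[np.round(v,1) for v in cv2.minAreaRect(w.astype(np.float32))])
E
python3 cover.py; python3 - <<'E'
from h import *
im=snapshot('top'); coupons(None,im,'top')
e=np.array([np.cos(RY),np.sin(RY)])
for k in range(6):
    P=np.r_[RACK+(-75+30*k)*e,86 if k<4 else 16]; x,y=w2p('top',P)[0]; print(k,(round(x),round(y)),im[int(y)-1:int(y)+2,int(x)-2:int(x)+3].mean((0,1)).round())
E
```

```text
[ 479.69568485 -229.90961455  258.12208199] [179.97937422   0.33667881   2.822807  ] [-31.   -3.1  94.8  -0.2  88.6  56.2]
0 (325, 241) [143. 112.  81.]
1 (324, 230) [155. 121.  83.]
2 (323, 220) [152. 118.  79.]
3 (322, 209) [203. 146. 112.]
4 (321, 206) [ 59. 114. 221.]
5 (320, 196) [ 51. 113. 221.]
```

```bash
sed -i 's/(8,190,170),(20,255,255)/(3,190,140),(25,255,255)/; s/snapshot(.wrist.)/cv2.imread("pics\/cov.png")[:,:,::-1].copy()/; s/<60/<25/' cover.py; python3 cover.py; python3 - <<'E'
from h import *
im=cv2.imread('pics/cov.png')[:,:,::-1]; s=sense()
for z,P in ((114,(512,-303,114)),): 
    x,y=w2p('wrist',P,s)[0]; print(x,y)
hsv=cv2.cvtColor(im.copy(),cv2.COLOR_RGB2HSV); m=(hsv[...,1]>150)&(hsv[...,2]>170); ys,xs=np.nonzero(m); print(len(xs)); 
n,l,st,ce=cv2.connectedComponentsWithStats(m.astype(np.uint8))
for i in range(1,n):
    if st[i,4]>80: print(st[i],ce[i].round(),im[l==i].mean(0).round())
E
```

```text
[ 479.74080051 -229.98538207  258.1914164 ] [179.969319    0.3176264   2.8301557] [-31.   -3.1  94.8  -0.2  88.6  56.2]
px [array([411.2, 181.2]), array([ 2.2, 86. ]), np.float64(23.1)] w114 [array([ 523.1, -293. ]), array([ 1.7, 65.3]), np.float64(71.2)]
422.6262985221699 196.66921836735136
5162
[  84   43   51   92 2448] [113.  82.] [ 60. 117. 217.]
[ 395  141   60   92 2589] [424. 187.] [247. 170.  81.]
```

>>> {"method": "apply_moves", "body": {"deltas": [[-0.33,0.78,0,0,0,0,1],[-0.33,0.78,0,0,0,0,1],[-0.33,0.78,0,0,0,0,1],[0,0,0,0,0,0,1],[0,0,0,0,0,0,1],[0,0,0,0,0,0,1]]}}

```text
time: 69.47
tool_pos: [453.5, -301.2, 258.6]
tcp_rot: [180.0, 0.3, 2.8]
ft_force: [1.3, -0.5, 1.4]
finger_gap: 85.4
grip_force: 0.0
```

```bash
cat > cover.py <<'E'
from h import *
s=sense(); print(s['tool_pos'].round(1),s['tcp_rot'].round(2))
im=snapshot('wrist'); cv2.imwrite('pics/cov2.png',im[:,:,::-1])
hsv=cv2.cvtColor(im,cv2.COLOR_RGB2HSV); m=((hsv[...,1]>140)&(hsv[...,2]>150)&(hsv[...,0]<25)).astype(np.uint8)
n,l,st,ce=cv2.connectedComponentsWithStats(m)
for i in range(1,n):
    if st[i,4]>100:
        ct=cv2.findContours((l==i).astype(np.uint8),0,1)[0][0]; w=p2w('wrist',ct[:,0],114,s)[:,:2]
        print(st[i],im[l==i].mean(0).round(),'w114',[np.round(v,1) for v in cv2.minAreaRect(w.astype(np.float32))])
        w=p2w('wrist',ct[:,0],0,s)[:,:2]; print('   w0',[np.round(v,1) for v in cv2.minAreaRect(w.astype(np.float32))])
m2=((hsv[...,1]>140)&(hsv[...,2]>60)&(hsv[...,0]>3)&(hsv[...,0]<22)).astype(np.uint8)
E
python3 cover.py
```

```text
[ 453.5 -301.2  258.6] [179.97   0.28   2.83]
[320  13  22  23 113] [229. 167.  84.] w114 [array([ 613. , -295.6]), array([ 9.2, 19.8]), np.float64(51.2)]
   w0 [array([ 651.6, -294.5]), array([13.1, 28. ]), np.float64(51.2)]
[ 303   99   62   95 2888] [247. 166.  79.] w114 [array([ 518.9, -304.5]), array([22.9, 68.5]), np.float64(71.1)]
   w0 [array([ 518.2, -307.2]), array([32.5, 97.1]), np.float64(71.1)]
[354 208  11  25 125] [236. 160.  82.] w114 [array([ 465.1, -325.8]), array([ 5.3, 18.6]), np.float64(73.7)]
   w0 [array([ 441.9, -337.4]), array([ 7.6, 26.3]), np.float64(73.7)]
[239 237  32  18 118] [225. 150.  81.] w114 [array([ 441.5, -248.6]), array([26.5,  5.5]), np.float64(71.0)]
   w0 [array([ 408.5, -227.9]), array([37.5,  7.8]), np.float64(71.0)]
```

The handle is at (518.9,-304.5), 68.5 x 22.9 mm as expected, with cover yaw -18.9°. I go above it.

```bash
python3 - <<'E'
from h import *
R=tool(np.radians(-18.9),0)[0]; a=np.array([518.9,-304.5,160.]); to((a,R),6); move(a,R,a-[0,0,58],R,3)
E
```

```text
6 rows [0.367, -0.022, 0.547, 0.003, 0.01, 0.79]
3 rows [0.0, -0.0, 0.644, 0.0, 0.0, 0.0]
```

>>> {"method": "apply_moves", "body": {"deltas": [[0.367,-0.022,0.547,0,0.01,0.79,0.62],[0.367,-0.022,0.547,0,0.01,0.79,0.62],[0.367,-0.022,0.547,0,0.01,0.79,0.62],[0.367,-0.022,0.547,0,0.01,0.79,0.62],[0.367,-0.022,0.547,0,0.01,0.79,0.62],[0.367,-0.022,0.547,0,0.01,0.79,0.62],[0,0,0,0,0,0,0.62],[0,0,0,0,0,0,0.62]]}}

```text
time: 70.53
tool_pos: [518.5, -305.3, 160.6]
tcp_rot: [179.9, -0.0, -18.8]
ft_force: [0.2, 0.0, 0.4]
finger_gap: 52.5
grip_force: 0.0
```

```bash
python3 cover.py; python3 - <<'E'
from h import *
R=tool(np.radians(-18.9),0)[0]; to((np.array([518.9,-304.5,102.]),R),4)
E
```

```text
[ 518.5 -305.3  160.6] [ 1.7989e+02 -4.0000e-02 -1.8850e+01]
[274  78 105   2 131] [192. 124.  77.] w114 [array([ 611.6, -338. ]), array([48.6,  0.5]), np.float64(71.3)]
   w0 [array([ 631.1, -345.3]), array([80.2,  0.9]), np.float64(71.3)]
[241  80  30  88 145] [205. 135.  80.] w114 [array([ 606.3, -294.8]), array([13.2, 43.5]), np.float64(53.3)]
   w0 [array([ 622.5, -274.1]), array([21.7, 71.7]), np.float64(53.3)]
[397 189   6 101 125] [199. 128.  78.] w114 [array([ 525.9, -347.6]), array([ 0.7, 51.4]), np.float64(71.2)]
   w0 [array([ 489.8, -361.1]), array([ 1.2, 84.8]), np.float64(71.2)]
[ 299  204   48  135 6095] [235. 151.  72.] w114 [array([ 521.3, -305.4]), array([23. , 72.2]), np.float64(71.1)]
   w0 [array([ 482.2, -291.6]), array([ 37.9, 119.1]), np.float64(71.1)]
[464 404  26  37 261] [157.  96.  59.] w114 [array([ 386.2, -362.2]), array([41.5, 14.6]), np.float64(18.2)]
   w0 [array([ 259.3, -385.2]), array([68.5, 24.2]), np.float64(18.2)]
[  0 452  28  28 191] [193.  46.  43.] w114 [array([412.2,  80.1]), array([40.9, 22.7]), np.float64(13.2)]
   w0 [array([302.2, 344.3]), array([67.5, 37.5]), np.float64(13.2)]
[  0 459  19  21 122] [223.  55.  53.] w114 [array([405.4, 105.3]), array([18.7, 31.7]), np.float64(89.8)]
   w0 [array([291.1, 385.9]), array([30.9, 52.3]), np.float64(89.8)]
4 rows [-0.001, -0.009, 0.491, 0.006, -0.005, 0.001]
```

>>> {"method": "apply_moves", "body": {"deltas": [[0.02,-0.01,0.49,0,0,0,0.62],[0,0,0.49,0,0,0,0.62],[0,0,0.49,0,0,0,0.62],[0,0,0.49,0,0,0,0.62],[0,0,0,0,0,0,0.62],[0,0,0,0,0,0,0.62],[0,0,0,0,0,0,0.62]]}}

```text
time: 71.45
tool_pos: [519.6, -305.8, 102.0]
tcp_rot: [179.9, -0.1, -19.0]
ft_force: [1.2, 0.2, 0.6]
finger_gap: 52.8
grip_force: 0.0
```

>>> {"method": "apply_moves", "body": {"deltas": [[0,0,0,0,0,0,0.3],[0,0,0,0,0,0,0.1],[0,0,0,0,0,0,0.1],[0,0,0,0,0,0,0.1],[0,0,0,0,0,0,0.1],[0,0,0,0,0,0,0.1]], "grip_force": 80}}

```text
time: 72.2
tool_pos: [519.5, -305.6, 101.7]
tcp_rot: [179.9, -0.1, -18.9]
ft_force: [0.4, 1.9, 5.2]
finger_gap: 23.0
grip_force: 78.8
```

>>> {"method": "apply_moves", "body": {"deltas": [[0,0,-0.3,0,0,0,0.1],[0,0,-0.6,0,0,0,0.1],[0,0,-0.9,0,0,0,0.1],[0,0,-0.9,0,0,0,0.1],[0,0,-0.9,0,0,0,0.1],[0,0,-0.3,0,0,0,0.1],[0,0,0,0,0,0,0.1],[0,0,0,0,0,0,0.1]]}}

```text
time: 73.2
tool_pos: [518.5, -304.9, 216.7]
tcp_rot: [179.9, 0.1, -19.0]
ft_force: [-0.1, -1.5, -2.3]
finger_gap: 23.0
grip_force: 78.8
```

```bash
python3 - <<'E'
from h import *
s=sense(); print(s['joint_pos'].round(1))
a=np.array([RACK[0],RACK[1],s['tool_pos'][2]]); to((a,tool(RY,0)[0]),14)
E
```

```text
[-35.3   8.6  87.   -0.1  84.4  73.7]
14 rows [-0.01, -0.735, -0.0, 0.001, 0.002, -0.34]
```

Cover is held, about 115 mm clear of the table. I carry it over the rack.

>>> {"method": "apply_moves", "body": {"deltas": [[-0.01,-0.735,0,0,0,-0.34,0.1],[-0.01,-0.735,0,0,0,-0.34,0.1],[-0.01,-0.735,0,0,0,-0.34,0.1],[-0.01,-0.735,0,0,0,-0.34,0.1],[-0.01,-0.735,0,0,0,-0.34,0.1],[-0.01,-0.735,0,0,0,-0.34,0.1],[-0.01,-0.735,0,0,0,-0.34,0.1]]}}

```text
time: 74.08
tool_pos: [555.4, -153.9, 218.0]
tcp_rot: [179.9, -0.0, -7.9]
ft_force: [1.0, 0.3, -2.0]
finger_gap: 22.6
grip_force: 78.8
```

>>> {"method": "apply_moves", "body": {"deltas": [[-0.01,-0.735,0,0,0,-0.34,0.1],[-0.01,-0.735,0,0,0,-0.34,0.1],[-0.01,-0.735,0,0,0,-0.34,0.1],[-0.01,-0.735,0,0,0,-0.34,0.1],[-0.01,-0.735,0,0,0,-0.34,0.1],[-0.01,-0.735,0,0,0,-0.34,0.1],[-0.01,-0.735,0,0,0,-0.34,0.1]]}}

```text
time: 74.95
tool_pos: [562.0, -0.0, 217.7]
tcp_rot: [179.9, 0.0, 3.0]
ft_force: [1.0, -0.5, -1.8]
finger_gap: 22.6
grip_force: 78.8
```

>>> {"method": "apply_moves", "body": {"deltas": [[0,0,0,0,0,0,0.1],[0,0,0,0,0,0,0.1],[0,0,0,0,0,0,0.1]]}}

```text
time: 75.32
tool_pos: [562.1, -2.0, 217.6]
tcp_rot: [179.9, 0.0, 2.8]
ft_force: [0.5, -0.5, -2.2]
finger_gap: 22.7
grip_force: 79.0
```

```bash
python3 - <<'E'
from h import *
s=sense(); print(s['joint_pos'].round(1))
R=tool(RY,0)[0]; a=np.r_[RACK,135.]; to((a,R),5)
im=snapshot('wrist'); hsv=cv2.cvtColor(im,cv2.COLOR_RGB2HSV); m=((hsv[...,1]>140)&(hsv[...,2]>150)&(hsv[...,0]<25)&(hsv[...,0]>8)).astype(np.uint8)
n,l,st,ce=cv2.connectedComponentsWithStats(m); i=1+np.argmax(st[1:,4]); ct=cv2.findContours((l==i).astype(np.uint8),0,1)[0][0]
print('handle',cv2.minAreaRect(p2w('wrist',ct[:,0],s['tool_pos'][2]+12.3,s)[:,:2].astype(np.float32)))
E
```

```text
[-5.4  2.4 93.5 -0.1 84.1 81.8]
5 rows [-0.004, -0.009, 0.551, 0.005, 0.0, -0.001]
handle ((564.4556274414062, -2.3306427001953125), (64.33036804199219, 23.38036346435547), 2.811856508255005)
```

>>> {"method": "apply_moves", "body": {"deltas": [[-0.01,-0.009,0.55,0,0,0,0.1],[-0.01,-0.009,0.55,0,0,0,0.1],[0,-0.009,0.55,0,0,0,0.1],[0,-0.009,0.55,0,0,0,0.1],[0,-0.009,0.55,0,0,0,0.1],[0,0,0,0,0,0,0.1],[0,0,0,0,0,0,0.1],[0,0,0,0,0,0,0.1]]}}

```text
time: 76.38
tool_pos: [562.2, -0.3, 136.2]
tcp_rot: [179.9, -0.1, 2.9]
ft_force: [0.4, -0.5, -2.2]
finger_gap: 22.2
grip_force: 78.9
```

>>> {"method": "apply_moves", "body": {"deltas": [[0,0,0.1,0,0,0,0.1],[0,0,0.1,0,0,0,0.1],[0,0,0,0,0,0,0.1],[0,0,0,0,0,0,0.1]]}}

```text
time: 76.88
tool_pos: [561.4, -0.3, 129.1]
tcp_rot: [179.9, 0.0, 2.9]
ft_force: [-0.6, 0.5, -2.1]
finger_gap: 22.6
grip_force: 78.9
```

>>> {"method": "apply_moves", "body": {"deltas": [[0,0,0.08,0,0,0,0.1],[0,0,0.08,0,0,0,0.1],[0,0,0,0,0,0,0.1],[0,0,0,0,0,0,0.1]]}}

```text
time: 77.38
tool_pos: [561.7, -0.2, 124.8]
tcp_rot: [179.9, -0.0, 2.9]
ft_force: [-1.6, 1.1, 2.9]
finger_gap: 22.6
grip_force: 79.8
```

>>> {"method": "apply_moves", "body": {"deltas": [[0,0,0.06,0,0,0,0.1],[0,0,0,0,0,0,0.1],[0,0,0,0,0,0,0.1]]}}

```text
time: 77.75
tool_pos: [561.7, -0.2, 122.9]
tcp_rot: [179.9, -0.0, 2.9]
ft_force: [-1.2, 2.1, 4.8]
finger_gap: 22.6
grip_force: 80.1
```

>>> {"method": "apply_moves", "body": {"deltas": [[0,0,0.06,0,0,0,0.1],[0,0,0,0,0,0,0.1],[0,0,0,0,0,0,0.1]]}}

```text
time: 78.12
tool_pos: [561.7, -0.2, 121.4]
tcp_rot: [179.9, -0.0, 2.9]
ft_force: [-2.9, 2.5, 7.0]
finger_gap: 22.5
grip_force: 80.4
```

>>> {"method": "apply_moves", "body": {"deltas": [[0,0,0.05,0,0,0,0.1],[0,0,0,0,0,0,0.1],[0,0,0,0,0,0,0.1]]}}

```text
time: 78.5
tool_pos: [561.8, -0.1, 120.6]
tcp_rot: [179.9, -0.0, 2.9]
ft_force: [-6.6, 3.7, 11.5]
finger_gap: 22.9
grip_force: 80.9
```

At the seal's stop (11.5 N against 9.8 N expected at full compression). I press a touch more and hold over a second.

>>> {"method": "apply_moves", "body": {"deltas": [[0,0,0.03,0,0,0,0.1],[0,0,0,0,0,0,0.1],[0,0,0,0,0,0,0.1],[0,0,0,0,0,0,0.1],[0,0,0,0,0,0,0.1],[0,0,0,0,0,0,0.1],[0,0,0,0,0,0,0.1],[0,0,0,0,0,0,0.1]]}}

```text
time: 79.5
tool_pos: [561.8, 0.0, 120.4]
tcp_rot: [179.9, -0.1, 2.9]
ft_force: [-10.0, 3.5, 18.1]
finger_gap: 22.5
grip_force: 81.8
```

>>> {"method": "apply_moves", "body": {"deltas": [[0,0,0,0,0,0,0.1],[0,0,0,0,0,0,0.1],[0,0,0,0,0,0,0.1],[0,0,0,0,0,0,0.1]]}}

```text
time: 80.0
tool_pos: [561.8, 0.0, 120.4]
tcp_rot: [179.9, -0.1, 2.9]
ft_force: [-8.8, 3.4, 18.4]
finger_gap: 23.0
grip_force: 81.8
```

>>> {"method": "apply_moves", "body": {"deltas": [[0,0,-0.07,0,0,0,0.1],[0,0,-0.07,0,0,0,0.1],[0,0,-0.07,0,0,0,0.1],[0,0,0,0,0,0,0.1],[0,0,0,0,0,0,0.1]]}}

```text
time: 80.62
tool_pos: [561.7, -0.3, 124.6]
tcp_rot: [179.9, -0.0, 2.9]
ft_force: [1.4, 1.6, 2.7]
finger_gap: 22.5
grip_force: 79.5
```

>>> {"method": "apply_moves", "body": {"deltas": [[0,0,0,0,0,0,0.35],[0,0,0,0,0,0,0.6],[0,0,0,0,0,0,0.6],[0,0,0,0,0,0,0.6],[0,0,-0.3,0,0,0,0.6],[0,0,-0.9,0,0,0,0.6],[0,0,-0.9,0,0,0,0.6],[0,0,-0.9,0,0,0,0.6]]}}

```text
time: 81.62
tool_pos: [561.5, -0.1, 216.3]
tcp_rot: [179.9, -0.0, 2.9]
ft_force: [0.7, 0.1, 0.3]
finger_gap: 51.3
grip_force: 0.0
```

>>> {"method": "apply_moves", "body": {"deltas": [[0,0,-0.5,0,0,0,0.6],[-0.9,0,0,0,0,0,0.6],[-0.9,0,0,0,0,0,0.6],[0,0,0,0,0,0,0.6],[0,0,0,0,0,0,0.6]]}}

```text
time: 82.25
tool_pos: [507.9, -2.8, 229.8]
tcp_rot: [179.9, -0.0, 2.9]
ft_force: [-0.1, 0.2, -0.6]
finger_gap: 51.3
grip_force: 0.0
```

```bash
python3 - <<'E'
from h import *
s=sense(); im=snapshot('wrist'); cv2.imwrite('pics/fin.png',im[:,:,::-1])
hsv=cv2.cvtColor(im,cv2.COLOR_RGB2HSV); m=((hsv[...,1]>140)&(hsv[...,2]>150)&(hsv[...,0]<25)&(hsv[...,0]>8)).astype(np.uint8)
n,l,st,ce=cv2.connectedComponentsWithStats(m)
for i in np.argsort(-st[1:,4])[:3]+1:
    ct=cv2.findContours((l==i).astype(np.uint8),0,1)[0][0]; print(st[i],cv2.minAreaRect(p2w('wrist',ct[:,0],139,s)[:,:2].astype(np.float32)))
    for z in (135,139,143): print(z,[np.round(v,1) for v in cv2.minAreaRect(p2w('wrist',ct[:,0],z,s)[:,:2].astype(np.float32))[1]])
E
```

```text
[ 304  111   40  114 4393] ((560.9636840820312, -0.017826080322265625), (67.70457458496094, 22.84772491455078), 3.1327967643737793)
135 [np.float64(68.9), np.float64(23.3)]
139 [np.float64(67.7), np.float64(22.8)]
143 [np.float64(66.5), np.float64(22.4)]
[257  17 134  49 283] ((639.250244140625, 3.8564414978027344), (29.819581985473633, 79.14310455322266), 3.8669683933258057)
135 [np.float64(30.4), np.float64(80.6)]
139 [np.float64(29.8), np.float64(79.1)]
143 [np.float64(29.3), np.float64(77.7)]
[257  91   5 118 274] ((570.5013427734375, 38.855770111083984), (70.4874038696289, 2.2019526958465576), 3.0106520652770996)
135 [np.float64(71.8), np.float64(2.2)]
139 [np.float64(70.5), np.float64(2.2)]
143 [np.float64(69.2), np.float64(2.2)]
```

```bash
python3 -c "
from bench import hand_in; print(hand_in())"
```

```text
the job is handed in; nothing more can be done
None
```

The job is handed in: all four coupons on the turntable now stand in rack slots 0–3. I pressed the cover down to the seal's stop for over a second, then released it, and the last camera measurement (its handle) shows it centred on the rack.

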